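Load a drying carousel and set its thermostat

TASK

Load every sample jar from the blue tray into the drying carousel, setting each upright flat on its own white place: put a jar on the empty place at the loading gate, then turn the hub handle until the turntable clicks on to the next place, so that every jar ends under the hood and an empty place stands clicked in at the gate. Then turn the thermostat dial until its white pointer stands at the red tag. Leave the bottles and the flask where they are.

Things in the scene. Friction and masses are not known exactly. Their poses are not given: they have to be found in the camera images.
- machine: Fixed drying carousel: cream housing 280 x 280 mm, 34 mm high; clear flat hood 270 x 270 mm on four corner posts, 124 to 128 mm above the bench. Origin on the bench under the turntable axis, x to the rear, y left, z up. The hood has one slot, the loading gate. Control pod 110 x 110 mm, 60 mm high, centred at x -10, y -200 mm, carries the thermostat dial on top.
- turntable (a joint): Turntable: dark disc 268 mm across, deck 44 mm above the bench, with six places. rad, anticlockwise from above, turns endlessly both ways by the hub handle. It clicks into a sprung detent every 60 degrees (1.047 rad), a place then being exactly at the gate; left between two clicks it springs to the nearer one. Detent torque about 0.12 N m at most.
- hub (a point): Middle of the hub handle, on the turntable's axis above the hood, 147 mm above the bench. The handle is a black bar 56 mm long, 16 mm wide, 30 mm high (132 to 162 mm above the bench), fixed to the turntable; it lies along the line from place0 to place3.
- gate (a point): Fixed point at deck level (44 mm above the bench) in the loading gate, 80 mm in front (-x of the machine) of the turntable axis: a place stands centred here when clicked in. The gate is a blue-edged slot in the hood, 116 mm wide (58 mm either side of this point), from the front edge to 50 mm behind this point. Only the place at the gate can be reached from above.
- place0 (a point): Centre of painted place 0 (white disc 60 mm across) on the deck, 80 mm from the axis, at 60 degree steps anticlockwise from place0; turns with the turntable. Low fences 12 mm high stand round each place, 34 mm from its centre or more. All places are alike.
- place1 (a point): Centre of painted place 1 (white disc 60 mm across) on the deck, 80 mm from the axis, at 60 degree steps anticlockwise from place0; turns with the turntable. Low fences 12 mm high stand round each place, 34 mm from its centre or more. All places are alike.
- place2 (a point): Centre of painted place 2 (white disc 60 mm across) on the deck, 80 mm from the axis, at 60 degree steps anticlockwise from place0; turns with the turntable. Low fences 12 mm high stand round each place, 34 mm from its centre or more. All places are alike.
- place3 (a point): Centre of painted place 3 (white disc 60 mm across) on the deck, 80 mm from the axis, at 60 degree steps anticlockwise from place0; turns with the turntable. Low fences 12 mm high stand round each place, 34 mm from its centre or more. All places are alike.
- place4 (a point): Centre of painted place 4 (white disc 60 mm across) on the deck, 80 mm from the axis, at 60 degree steps anticlockwise from place0; turns with the turntable. Low fences 12 mm high stand round each place, 34 mm from its centre or more. All places are alike.
- place5 (a point): Centre of painted place 5 (white disc 60 mm across) on the deck, 80 mm from the axis, at 60 degree steps anticlockwise from place0; turns with the turntable. Low fences 12 mm high stand round each place, 34 mm from its centre or more. All places are alike.
- dial (a joint): Thermostat dial, rad, range 0 to 4.71, grows clockwise seen from above; stays where it is left (friction 0.03 N m).
- dial_grip (a point): On the dial's axis (vertical), 88 mm above the bench, at the height to grip. The dial is a black disc 54 mm across (61 to 69 mm above the bench) with a black bar grip 46 mm long, 14 mm wide, reaching up to 99 mm above the bench, lying along the pointer.
- pointer (a point): Outer end of the dial's white pointer, 36 mm from the dial's axis, turns with the dial; the white stripe on top of the bar is on the pointer's side.
- mark_tip (a point): Inner end of the red tag on the scale, 36 mm from the dial's axis; fixed during a run. Always within the dial's range, clockwise of the pointer at the start. The pointer stands at the tag when this point and pointer meet.
- tray: Flat blue fixed tray 200 x 200 mm, 6 mm thick, on which the jars stand at first. Origin at the middle of its underside.
- jar0: White sample jar with red knobbed lid, all one rigid piece, 120 g: body 53 mm across, lid top 50 mm above its foot; on top an upright cylindrical knob 22 mm across from 50 to 74 mm above its foot, the place to grip. Origin at the centre of the underside, z up. May be absent.
- jar1: White sample jar with red knobbed lid, all one rigid piece, 120 g: body 53 mm across, lid top 50 mm above its foot; on top an upright cylindrical knob 22 mm across from 50 to 74 mm above its foot, the place to grip. Origin at the centre of the underside, z up. May be absent.
- jar2: White sample jar with red knobbed lid, all one rigid piece, 120 g: body 53 mm across, lid top 50 mm above its foot; on top an upright cylindrical knob 22 mm across from 50 to 74 mm above its foot, the place to grip. Origin at the centre of the underside, z up. May be absent.
- jar3: White sample jar with red knobbed lid, all one rigid piece, 120 g: body 53 mm across, lid top 50 mm above its foot; on top an upright cylindrical knob 22 mm across from 50 to 74 mm above its foot, the place to grip. Origin at the centre of the underside, z up. May be absent.
- amber: Brown glass reagent bottle with red cap, 70 mm across, 150 mm high, bystander; origin at the centre of its underside.
- white_bottle: Plain white plastic bottle, 64 mm across, 140 mm high, bystander; origin at the centre of its underside.
- flask: Conical glass flask, closed, 80 mm across the foot, 120 mm high, bystander; origin at the centre of its underside.
Not all that is in view belongs to the job. Leave any grey or turquoise look-alike of the jar0 alone. Leave any grey or pink look-alike of the jar1 alone.

How it is judged:
On the way, in this order (a step that is already met when the one before it is completed fails the run):
1. every jar stands on its own place under the hood, and an empty place is clicked in at the gate ((horizontal distance between jar0 and place0 below 0.018 m or horizontal distance between jar0 and place1 below 0.018 m or horizontal distance between jar0 and place2 below 0.018 m or horizontal distance between jar0 and place3 below 0.018 m or horizontal distance between jar0 and place4 below 0.018 m or horizontal distance between jar0 and place5 below 0.018 m) and z of jar0 in the frame of machine between 0.04 and 0.05 m and angle between each of jar0, jar1, jar2, jar3's own z axis and vertical below 0.1 rad and horizontal distance between each of jar0, jar1, jar2, jar3 and gate above 0.05 m and linear speed of each of jar0, jar1, jar2, jar3 below 0.02 m/s and (horizontal distance between jar1 and place0 below 0.018 m or horizontal distance between jar1 and place1 below 0.018 m or horizontal distance between jar1 and place2 below 0.018 m or horizontal distance between jar1 and place3 below 0.018 m or horizontal distance between jar1 and place4 below 0.018 m or horizontal distance between jar1 and place5 below 0.018 m) and z of jar1 in the frame of machine between 0.04 and 0.05 m and (horizontal distance between jar2 and place0 below 0.018 m or horizontal distance between jar2 and place1 below 0.018 m or horizontal distance between jar2 and place2 below 0.018 m or horizontal distance between jar2 and place3 below 0.018 m or horizontal distance between jar2 and place4 below 0.018 m or horizontal distance between jar2 and place5 below 0.018 m) and z of jar2 in the frame of machine between 0.04 and 0.05 m and (horizontal distance between jar3 and place0 below 0.018 m or horizontal distance between jar3 and place1 below 0.018 m or horizontal distance between jar3 and place2 below 0.018 m or horizontal distance between jar3 and place3 below 0.018 m or horizontal distance between jar3 and place4 below 0.018 m or horizontal distance between jar3 and place5 below 0.018 m) and z of jar3 in the frame of machine between 0.04 and 0.05 m and horizontal distance between any of place0, place1, place2, place3, place4, place5 and gate below 0.008 m and velocity of joint turntable between -0.05 and 0.05 rad/s), for 0.2 s.
2. the dial's pointer stands at the red tag (horizontal distance between pointer and mark_tip below 0.004 m and velocity of joint dial between -0.05 and 0.05 rad/s), for 0.2 s.
At the end, for the whole second after the job is handed in: Every jar upright and at rest on the turntable, within 18 mm of the centre of a place and over 50 mm from the gate point; some place within 8 mm of the gate point, turntable at rest; pointer end within 4 mm (about 6 degrees) of the red tag; bystanders not moved over 30 mm (all of step 1 and all of step 2); the robot touches nothing.
It fails at once if the amber is moved more than 30 mm or tipped (distance of amber from where it was at the start of the episode above 0.03 m or angle between amber's own z axis and vertical above 0.5 rad).
It fails at once if the white bottle is moved more than 30 mm or tipped (distance of white_bottle from where it was at the start of the episode above 0.03 m or angle between white_bottle's own z axis and vertical above 0.5 rad).
It fails at once if the flask is moved more than 30 mm or tipped (distance of flask from where it was at the start of the episode above 0.03 m or angle between flask's own z axis and vertical above 0.5 rad).
Of jar0, jar1, jar2, jar3 only 3 to 4 are there at a start; the rules pass over those that are not, and their reading is None.
At some moment in a run one of jar0, jar1, jar2, jar3 may be knocked a few centimetres aside while the robot is not near it.
It also fails if it takes over 210 s, if anything falls off the work surface, if the arm or the gripper's body presses on something with over 40 N, if the wrist force passes 120 N, or if a joint passes its speed limit or range.

ROBOT

A 7-joint arm with a two-finger parallel gripper is mounted at the origin on the work surface. World frame = base frame: x ahead of the robot, y to its left, z up, the work surface at z = 0. Lengths are in m, angles in rad, forces in N, time in s.
With the tool pointing down it reaches from about 0.35 to 0.9 m from the base axis. Payload 8.1 kg.
Tool frame: the origin (TCP) lies between the finger pads; the fingertips stand 22 mm ahead of it and the grasp point (between the pads) lies 3 mm ahead of it (manip.tip_reach is the distance from the TCP to the fingertips, in m); z points along the fingers, y is the direction in which the jaws open and shut (so a half turn about z gives the same grasp; the last joint's range is limited). The gripper opens to 92 mm and grips with 3 to 60 N. Pads are 19 mm wide; open, the fingers measure 130 mm over their backs; the gripper's body (75 mm by 190 mm) begins 47 mm behind the grasp point.
Start: joints at [-1.405, 0.434, 0.025, 1.573, -0.012, 1.134, -0.075], TCP at [0.166, 0.603, 0.249] pointing down, gripper open.
Joint ranges: [-2.62, 2.62], [-0.44, 2.09], [-1.27, 1.32], [0.08, 2.57], [-1.32, 4.46], [0.12, 2], [-2.74, 2.74]. Speed limits (rad/s): [2.22, 2.22, 3.01, 3.01, 3.14, 3.14, 3.14].

INTERFACE

Orientations are given as a unit quaternion [w, x, y, z].
In Python, from workcell import get_obs, snapshot, camera_info, order, cut_out, tip_of, manip gives the robot as it stands. The module is installed in compiled form; this text tells all that it offers.
- The arm moves only by the tool apply_moves, never from a script. Its argument "plan" is a list of rows, each a list of 7 numbers: the shift along the tool's x, y, z as a fraction of full scale, then the turn, a rotation vector about the tool's x, y, z as a fraction of full scale, then the closure, from -1 (fully open) to 1 (shut), so that 0 is half open. A call has 1 to 12 rows; each row shifts and turns the commanded pose from where the row before left it, along the tool's axes as they then stand; what a row does not reach is not made up. Full scale, the value 1, is 2 cm for a shift and 0.15 rad for a turn. A row lasts 1/8 s, in which the tool goes at most 62.5 mm and 10.7 degrees, less where a joint would pass 70% of its speed; a pose out of reach is approached as far as the arm can. A call with a number of a shift or a turn outside -1 to 1 is refused whole. A call with a gripper value outside its range is refused whole. The fingers move at their own pace and stop on an object; "force" is the grip in N (left out, the last holds). Time passes only in rows, so rows that do not move let the fingers close. It gives the time, the measured TCP pose, the force and the opening at its end, in the units of the state.
- get_obs(): the state, without advancing time (a new reading comes with each control period).
- snapshot(name): name is "scene" or "top"; returns (picture, depth): 400x640x3 uint8, red, green, blue; 400x640 float32, m along the optical axis (not along the pixel's ray), 0 where there is no reading.
- camera_info(name): a dict with "fx", "fy", "cx", "cy" (pixels), "distortion" ([k1, k2, p1, p2, k3] as OpenCV has them; the pictures are not rectified), "R" (3x3) and "t" (3): a world point X has camera coordinates R X + t. Camera axes: x right, y down, z forward; pixel columns grow to the right and rows downward; lengths in m; the calibration is good to about 2 mm. A picture is of the moment at which its call begins. camera_info takes no time and is no camera call.
- order.finish_job(): hands the job in, once; it reports no verdict.
Trained networks look in the newest picture that a camera, given by its name, has taken for a name from the list of things; names that differ only in an ending like _2 or _b are one class to them, and where a whole thing is asked for, a point or a joint stands for the part that bears it (a point fixed in the world has none). Each returns a list of dicts, best first, with "conf" (0 to 1); they miss things now and then, are a little off and sometimes report something else, mostly with a low value. They report only what shows in the picture. A call takes as long as a camera call. They do not tell look-alikes from the thing itself.
- cut_out(camera, query): "mask" (400x640 bool, what is visible of it) and "box" ([left, top, right, bottom] in pixels, round what is visible of it).
- tip_of(camera, query): "location" ([row, column] in pixels: a listed point, or the origin of a listed thing).
The state is a dict: "clock": time; "qpos": joint angles; "joint_vel": joint speeds; "tau": joint torques, N m; "tcp_pos": TCP position; "ee_rot": TCP orientation; "ft_force": force on the tool from outside, world axes, zero at the start; "ft_torque": the same for the moment, N m; "width": opening from 0.0 (shut) to 1.0 (fully open).
Only numpy, scipy, OpenCV 4.12 (cv2) and the standard library are available. Lean on these libraries where they do the work, as an engineer would, in place of code of your own. Each camera call takes 0.05 s, during which the arm holds its last target.

## Working session

There is one attempt and no reset: what is moved stays moved. The work goes in short steps, Python scripts to look and compute and a tool call to move; the robot and the scene stay as the last step left them, time stands still between calls to the robot, and variables do not carry over. Pictures are saved under pics/ and viewed, and the job is handed in when it is done.

Besides the shell and the picture viewer there is one more tool, called after "Call:" by a JSON object that holds its "name" and its "arguments", one argument or row to a line. apply_moves: Moves the arm, as the interface text tells. Its arguments: {"type":"object","properties":{"plan":{"type":"array"},"force":{"type":"number"}},"required":["plan"]}

```bash
mkdir -p pics; ls
cat > h.py <<'E'
import numpy as np, cv2
from workcell import get_obs, snapshot, camera_info, order, cut_out, tip_of, manip
def save(img,name,scale=1,box=None):
    im=img[...,::-1]
    if box: l,t,r,b=box; im=im[t:b,l:r]
    im=cv2.resize(im,None,fx=scale,fy=scale,interpolation=cv2.INTER_CUBIC)
    cv2.imwrite('pics/'+name,im)
def ray(cam,uv):
    c=camera_info(cam);K=np.array([[c['fx'],0,c['cx']],[0,c['fy'],c['cy']],[0,0,1]])
    p=cv2.undistortPoints(np.array([[uv]],float),K,np.array(c['distortion']))[0,0]
    R=np.array(c['R']);t=np.array(c['t'])
    return -R.T@t, R.T@np.array([p[0],p[1],1])
def at_z(cam,uv,z):
    o,d=ray(cam,uv); return o+d*(z-o[2])/d[2]
def proj(cam,X):
    c=camera_info(cam);K=np.array([[c['fx'],0,c['cx']],[0,c['fy'],c['cy']],[0,0,1]])
    R=np.array(c['R']);t=np.array(c['t'])
    r,_=cv2.Rodrigues(R)
    return cv2.projectPoints(np.array(X,float).reshape(-1,1,3),r,t,K,np.array(c['distortion']))[0][:,0]
def cloud(cam,depth,mask):
    v,u=np.nonzero(mask&(depth>0)); 
    c=camera_info(cam);K=np.array([[c['fx'],0,c['cx']],[0,c['fy'],c['cy']],[0,0,1]])
    p=cv2.undistortPoints(np.stack([u,v],1).astype(float)[:,None],K,np.array(c['distortion']))[:,0]
    z=depth[v,u]; P=np.c_[p*z[:,None],z]
    return (P-np.array(c['t']))@np.array(c['R'])
E
python3 - <<'E'
from h import *
print(get_obs())
for n in('scene','top'):
    im,d=snapshot(n); save(im,n+'0.png',1.25); c=camera_info(n); print(n,-np.array(c['R']).T@c['t'],c['fx'])
    np.save(n+'_d.npy',d)
E
```

```text
pics
{'clock': 0.0, 'qpos': array([-1.40463506,  0.435247  ,  0.02500401,  1.57411809, -0.01159338,
        1.13397692, -0.07512488]), 'joint_vel': array([ 1.62952208e-03, -9.41310210e-07, -1.09955992e-03,  2.02864787e-06,
       -1.02372800e-03, -1.08232355e-03, -5.29177445e-04]), 'tau': array([ 3.65349479e-04, -6.67839146e+01,  9.85334292e-01, -3.14464545e+01,
       -6.04163460e-02,  4.29392047e-02,  1.89485336e-04]), 'tcp_pos': array([0.16590507, 0.60207894, 0.24792226]), 'ee_rot': array([-2.51848650e-05,  1.34036099e-01,  9.90976125e-01, -8.01815697e-04]), 'ft_force': array([-0.56377633, -0.12114443,  0.02365911]), 'ft_torque': array([-0.0130629 ,  0.03112995,  0.01284318]), 'width': 0.9982106836976042}
scene [ 1.13930214 -0.21641474  0.93670593] 399.86430518675814
top [ 0.37419879 -0.04804689  1.38215355] 419.8941380306921
```

View pics/scene0.png

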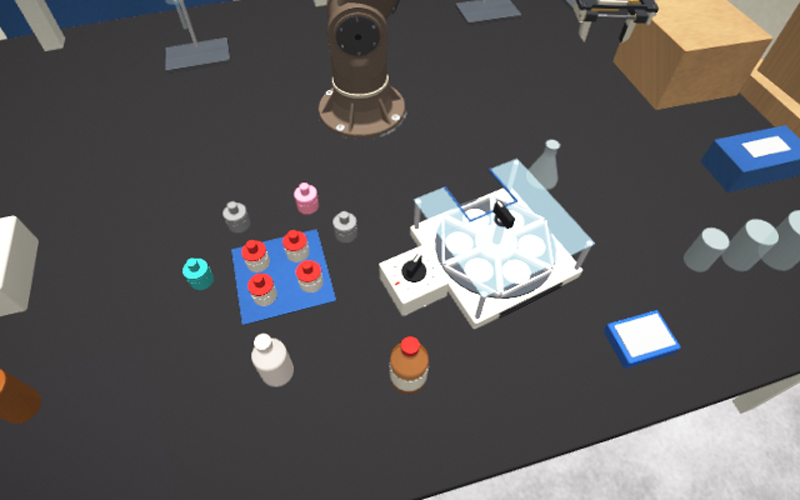

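View pics/top0.png

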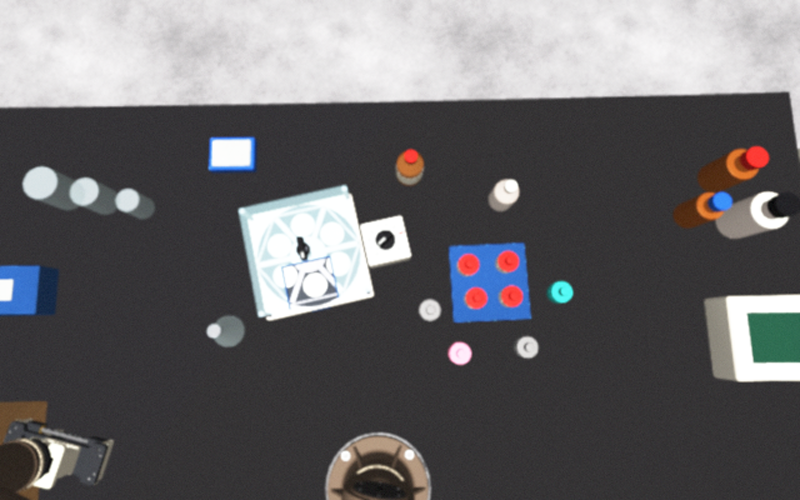

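Candidates (1.25x top view pixels): red-lidded jars are at (468,265), (508,261), (476,298) and (511,296), all on the blue tray. The look-alikes to leave alone are grey at (430,310) and (527,347), pink at (460,353) and turquoise at (561,292). I'll measure next.

Run:
```python
from h import *
im,d=snapshot('top'); im2,d2=snapshot('scene')
save(im,'top_jars.png',6,(340,180,460,290)); save(im,'top_mach.png',4,(180,110,340,270))
np.savez('s0.npz',t=im,td=d,s=im2,sd=d2)
# jars: red lids segmentation
for cam,I,D in(('top',im,d),('scene',im2,d2)):
    hsv=cv2.cvtColor(I,cv2.COLOR_RGB2HSV)
    m=((hsv[...,0]<6)|(hsv[...,0]>174))&(hsv[...,1]>170)&(hsv[...,2]>90)
    n,l,st,ce=cv2.connectedComponentsWithStats(m.astype(np.uint8))
    for i in range(1,n):
        if st[i,4]>60:
            P=cloud(cam,D,l==i); 
            print(cam,ce[i].round(1),st[i,4],'z=.056+',at_z(cam,ce[i],.065).round(4),np.median(P,0).round(3),P[:,2].max().round(3))
for cam in('top','scene'):
    for q in ('gate','hub','dial_grip','pointer','mark_tip','place0','place1','place2','machine','tray','amber','white_bottle','flask','jar0'):
        zz=dict(gate=.044,hub=.147,dial_grip=.088,pointer=.069,mark_tip=.06,place0=.044,place1=.044,place2=.044).get(q,0.006 if q=='jar0' else 0)
        r=tip_of(cam,q)
        print(cam,q,[(np.round(x['location'],1).tolist(),round(x['conf'],2),at_z(cam,x['location'][::-1],zz)[:2].round(3).tolist()) for x in r[:6]])
```

```text
top [603.5 126.2] 330 z=.056+ [ 0.8031 -0.9871  0.065 ] [ 0.767 -0.906  0.179] 0.188
top [328.4 124.6] 99 z=.056+ [ 0.8304 -0.1014  0.065 ] [ 0.801 -0.099  0.15 ] 0.158
top [406.3 208.6] 181 z=.056+ [ 0.5482 -0.34    0.065 ] [ 0.548 -0.339  0.057] 0.088
top [374.7 211.1] 177 z=.056+ [ 0.5424 -0.2401  0.065 ] [ 0.541 -0.24   0.058] 0.086
top [409.2 236.4] 192 z=.056+ [ 0.4603 -0.3442  0.065 ] [ 0.46  -0.344  0.058] 0.087
top [380.9 238. ] 185 z=.056+ [ 0.4572 -0.2555  0.065 ] [ 0.457 -0.255  0.058] 0.085
scene [235.1 191.9] 236 z=.056+ [ 0.4668 -0.2546  0.065 ] [ 0.466 -0.255  0.058] 0.085
scene [202.6 200.1] 250 z=.056+ [ 0.4704 -0.343   0.065 ] [ 0.47  -0.343  0.058] 0.086
scene [246.1 216.6] 250 z=.056+ [ 0.5533 -0.2393  0.065 ] [ 0.553 -0.239  0.058] 0.084
scene [207.9 227.2] 275 z=.056+ [ 0.5591 -0.3392  0.065 ] [ 0.559 -0.339  0.057] 0.084
scene [327.7 276.7] 192 z=.056+ [ 0.77   -0.0833  0.065 ] [ 0.806 -0.096  0.15 ] 0.155
top gate [([227.6, 250.4], 0.97, [0.5, 0.156])]
top hub [([199.6, 242.3], 0.71, [0.575, 0.164])]
top dial_grip [([191.5, 308.5], 0.77, [0.605, -0.033]), ([2
[... 1958 characters left out ...]
669, 0.183]), ([217.3, 383.9], 0.67, [0.638, 0.112]), ([178.0, 405.5], 0.6, [0.531, 0.219])]
scene machine [([205.3, 394.5], 0.97, [0.584, 0.172]), ([173.8, 382.4], 0.38, [0.467, 0.18])]
scene tray [([219.2, 222.1], 0.73, [0.5, -0.307])]
scene amber [([300.1, 325.4], 0.71, [0.8, -0.096]), ([215.4, 384.9], 0.58, [0.609, 0.133])]
scene white_bottle [([296.9, 222.9], 0.96, [0.726, -0.336])]
scene flask [([143.0, 432.3], 0.66, [0.391, 0.381])]
scene jar0 [([188.5, 276.7], 0.8, [0.441, -0.139]), ([222.7, 161.8], 0.78, [0.472, -0.469]), ([210.4, 204.3], 0.72, [0.462, -0.351]), ([223.4, 249.4], 0.69, [0.538, -0.236]), ([237.1, 211.0], 0.67, [0.553, -0.343]), ([178.3, 189.4], 0.67, [0.335, -0.381])]
```

View pics/top_jars.png

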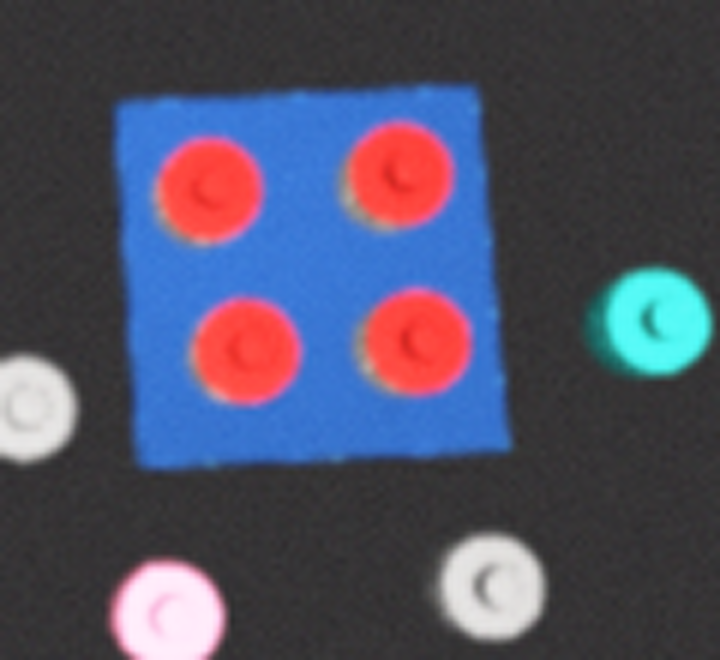

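View pics/top_mach.png

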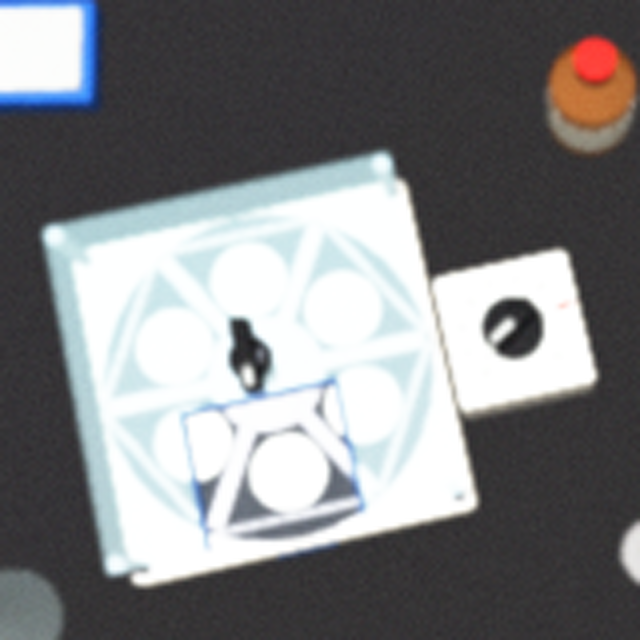

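The crop confirms four red-knobbed jars on the tray, with lid centres at crop pixels (212,190), (401,174), (247,350) and (418,342). The grey, pink and turquoise jars stand off the tray. In the machine crop, the gate place is at (290,470), the hub at (250,360), the dial at (514,327) and the red tag near (565,305). Next: the geometry.

Run:
```python
from h import *
Z=np.load('s0.npz'); im,d,im2,d2=[Z[k] for k in('t','td','s','sd')]
save(im,'dial.png',14,(285,170,332,215)); save(im2,'dial_s.png',10,(300,185,370,245)); save(im2,'mach_s.png',5,(325,120,480,240))
f=lambda x,y:(180+x/4-.5+.125,110+y/4-.5+.125)
D=np.array([(290,470),(362,405),(343,308),(248,282),(175,347),(193,447)])
P=np.array([at_z('top',f(*p),.044)[:2] for p in D]); c=P.mean(0)
a=np.array([np.angle(complex(*(p-c)))for p in P]); print(P.round(3),c.round(4),np.linalg.norm(P-c,axis=1).round(3),np.degrees(a).round(1))
print('gate crn',[at_z('top',f(*p),.128)[:2].round(4).tolist() for p in((185,412),(340,380),(365,510),(210,545))])
# scene: discs by blobs
for cam,I in(('top',im),('scene',im2)):
    print(cam,'proj hub',proj(cam,[[*c,.147]]),[proj(cam,[[*p,.044]]).round(1).tolist() for p in P])
# jar lids: depth cloud top
for cam,I,Dp in(('top',im,d),('scene',im2,d2)):
    hsv=cv2.cvtColor(I,cv2.COLOR_RGB2HSV)
    m=((hsv[...,0]<6)|(hsv[...,0]>174))&(hsv[...,1]>170)&(hsv[...,2]>90)
    n,l,st,ce=cv2.connectedComponentsWithStats(m.astype(np.uint8))
    for i in range(1,n):
        if 150<st[i,4]<300:
            Q=cloud(cam,Dp,l==i); k=Q[Q[:,2]>.072]; print(cam,'knob',k.mean(0).round(4),len(k),'lid',at_z(cam,ce[i],.058)[:2].round(4))
```

```text
[[0.502 0.15 ]
 [0.553 0.092]
 [0.632 0.108]
 [0.656 0.185]
 [0.603 0.243]
 [0.522 0.228]] [0.5779 0.1676] [0.078 0.079 0.081 0.08  0.08  0.082] [-167.  -108.5  -47.8   12.4   71.5  133.1]
gate crn [[0.539, 0.2167], [0.5609, 0.1002], [0.4626, 0.0817], [0.4391, 0.1968]]
top proj hub [[241.21364499 198.54472479]] [[[252.1, 227.1]], [[270.1, 210.9]], [[265.4, 186.6]], [[241.6, 180.1]], [[223.4, 196.4]], [[227.9, 221.4]]]
scene proj hub [[401.42620527 171.27068551]] [[[379.1, 175.3]], [[366.2, 193.6]], [[381.6, 215.8]], [[411.8, 216.3]], [[423.7, 196.1]], [[406.9, 175.0]]]
top knob [ 0.548  -0.3421  0.08  ] 41 lid [ 0.5492 -0.3415]
top knob [ 0.5424 -0.242   0.0805] 39 lid [ 0.5433 -0.2411]
top knob [ 0.4598 -0.3462  0.0802] 41 lid [ 0.4608 -0.3458]
top knob [ 0.4566 -0.2571  0.0801] 39 lid [ 0.4577 -0.2566]
scene knob [ 0.4628 -0.2537  0.0795] 54 lid [ 0.4614 -0.255 ]
scene knob [ 0.4658 -0.344   0.0794] 59 lid [ 0.465  -0.3441]
scene knob [ 0.5488 -0.2383  0.0798] 52 lid [ 0.5486 -0.2395]
scene knob [ 0.5544 -0.3404  0.0792] 64 lid [ 0.5544 -0.3401]
scene knob [ 0.8057 -0.0963  0.149 ] 188 lid [ 0.767  -0.0823]
```

View pics/dial.png

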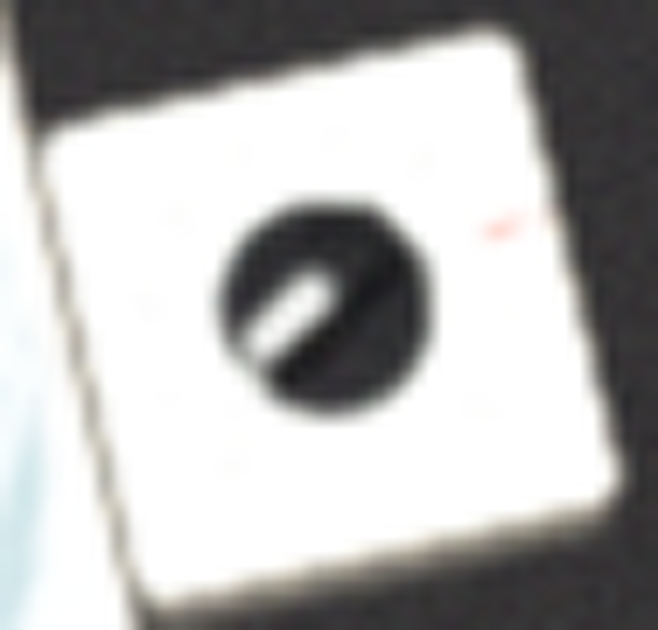

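View pics/dial_s.png

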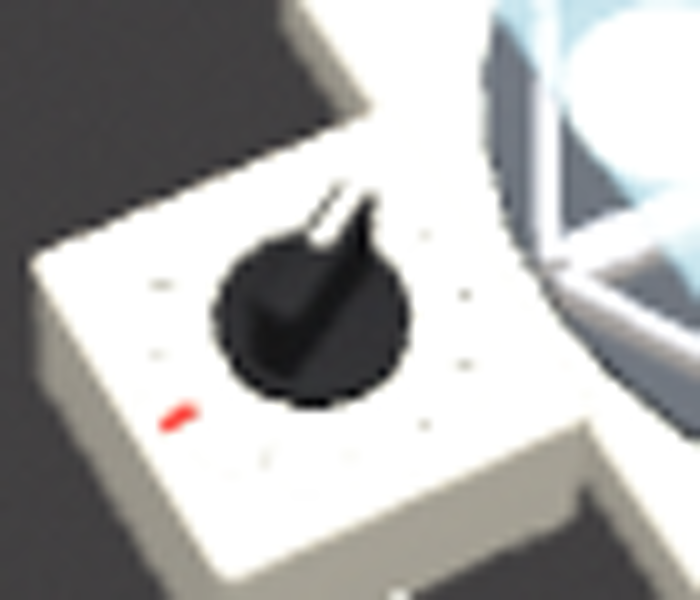

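View pics/mach_s.png

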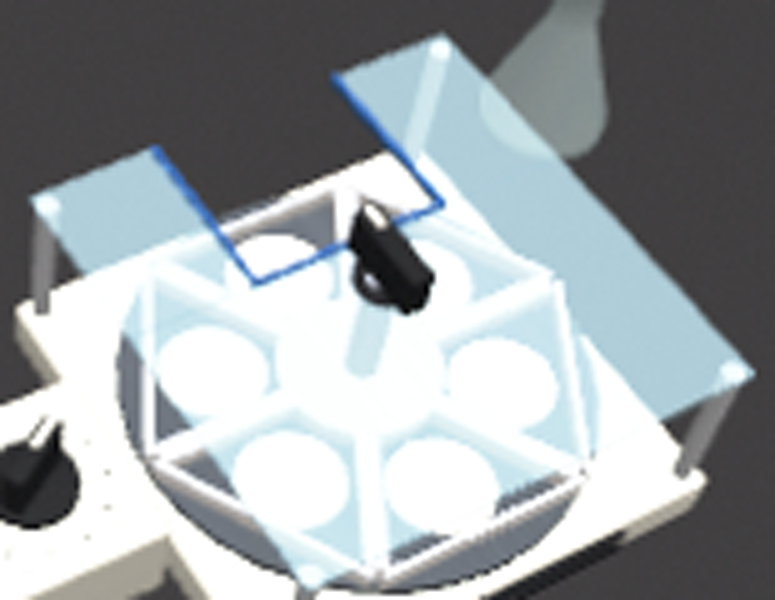

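Call:
{"name": "apply_moves", "arguments": {
  "plan": [
    [0,0,0,0,0,1,0],
    [0,0,0,0,0,1,0],
    [0,0,0,0,0,1,0],
    [0,0,0,0,0,1,0],
    [0,0,0,0,0,1,0],
    [0,0,0,0,0,1,0],
    [0,0,0,0,0,1,0],
    [0,0,0,0,0,1,0],
    [0,0,0,0,0,1,0],
    [0,0,0,0,0,1,0],
    [0,0,0,0,0,1,0],
    [0,0,0,0,0,1,0]
  ],
  "force": 15
}}

```text
clock: 3.1
tcp_pos: [0.1659, 0.6026, 0.2488]
ee_rot: [-0.0, 0.861, 0.509, 0.0]
ft_force: [-0.5, -0.2, 0.3]
width: 0.499
```

```bash
cat >> h.py <<'E'
from scipy.spatial.transform import Rotation as Rot
def go(x,y,z,yaw=None,quiet=False):
    """tool-frame units needed to reach pos; yaw = world azimuth (deg) of tool x"""
    o=get_obs(); q=o['ee_rot']; R=Rot.from_quat([q[1],q[2],q[3],q[0]]).as_matrix()
    dp=np.array([x,y,z])-o['tcp_pos']; cy=np.degrees(np.arctan2(R[1,0],R[0,0]))
    tilt=R.T@np.array([0,0,-1.])
    rv=np.cross([0,0,1],tilt) # rot to bring tool z onto down
    s=R.T@dp/.02
    print('t %.2f'%o['clock'],'pos',o['tcp_pos'].round(4),'yaw %.2f'%cy,'q1,q7 %.2f %.2f'%(o['qpos'][0],o['qpos'][6]),'w %.2f'%o['width'],'F',o['ft_force'].round(1),'| shift units',s.round(2),'tilt units',(rv/.15)[:2].round(3), 'turn units', None if yaw is None else round(-((yaw-cy+180)%360-180)*np.pi/180/.15,2))
    if yaw is not None:
        c,si=np.cos(np.radians(yaw)),np.sin(np.radians(yaw))
        e=np.array([[c,si,0],[si,-c,0],[0,0,-1]]); print('   shift units once at yaw',(e@dp/.02).round(2))
E
python3 -c "
from h import *
go(.499,-.255,.25,11.8)"
```

```text
t 3.10 pos [0.1659 0.6026 0.2488] yaw 61.19 q1,q7 -1.69 -1.70 w 0.50 F [-0.5 -0.2  0.3] | shift units [-29.55  35.26  -0.07] tilt units [-0.001 -0.001] turn units 5.75
   shift units once at yaw [ 7.53 45.38 -0.06]
```

Call:
{"name": "apply_moves", "arguments": {
  "plan": [
    [0.3,0,0,0,0,0.96,0],
    [0.3,0,0,0,0,0.96,0],
    [0.3,0,0,0,0,0.96,0],
    [0.3,0,0,0,0,0.96,0],
    [0,0,0,0,0,0.96,0],
    [0,0,0,0,0,0.95,0],
    [1,1,0,0,0,0,0],
    [1,1,0,0,0,0,0],
    [1,1,0,0,0,0,0],
    [1,1,0,0,0,0,0],
    [1,1,0,0,0,0,0],
    [0.5,1,0,0,0,0,0]
  ]
}}

```text
clock: 4.6
tcp_pos: [0.3153, 0.5252, 0.2488]
ee_rot: [-0.0, 0.995, 0.105, 0.0]
ft_force: [-0.0, 0.4, -0.3]
width: 0.497
```

Call:
{"name": "apply_moves", "arguments": {
  "plan": [
    [0,1,0,0,0,0,0],
    [0,1,0,0,0,0,0],
    [0,1,0,0,0,0,0],
    [0,1,0,0,0,0,0],
    [0,1,0,0,0,0,0],
    [0,1,0,0,0,0,0],
    [0,1,0,0,0,0,0],
    [0,1,0,0,0,0,0],
    [0,1,0,0,0,0,0],
    [0,1,0,0,0,0,0],
    [0,1,0,0,0,0,0],
    [0,1,0,0,0,0,0]
  ]
}}

```text
clock: 6.1
tcp_pos: [0.3645, 0.29, 0.2488]
ee_rot: [-0.0, 0.994, 0.105, 0.0]
ft_force: [0.3, -0.2, -0.8]
width: 0.502
```

Call:
{"name": "apply_moves", "arguments": {
  "plan": [
    [0,1,0,0,0,0,0],
    [0,1,0,0,0,0,0],
    [0,1,0,0,0,0,0],
    [0,1,0,0,0,0,0],
    [0,1,0,0,0,0,0],
    [0,1,0,0,0,0,0],
    [0,1,0,0,0,0,0],
    [0,1,0,0,0,0,0],
    [0,1,0,0,0,0,0],
    [0,1,0,0,0,0,0],
    [0,1,0,0,0,0,0],
    [0,1,0,0,0,0,0]
  ]
}}

```text
clock: 7.6
tcp_pos: [0.4144, 0.0553, 0.2487]
ee_rot: [-0.0, 0.994, 0.105, 0.0]
ft_force: [0.4, 0.7, 0.6]
width: 0.503
```

```bash
python3 -c "
from h import *
go(.4595,-.256,.15,11.8)"
```

```text
t 7.60 pos [0.4144 0.0553 0.2487] yaw 12.04 q1,q7 -1.11 -1.48 w 0.50 F [0.4 0.7 0.6] | shift units [-1.04 15.69  4.94] tilt units [-0.001 -0.001] turn units 0.03
   shift units once at yaw [-0.98 15.7   4.94]
```

Call:
{"name": "apply_moves", "arguments": {
  "plan": [
    [-0.2,1,0,0,0,0.03,0],
    [-0.2,1,0,0,0,0,0],
    [-0.2,1,0,0,0,0,0],
    [-0.2,1,0,0,0,0,0],
    [-0.2,1,0,0,0,0,0],
    [0,1,0,0,0,0,0],
    [0,1,0,0,0,0,0],
    [0,1,0,0,0,0,0],
    [0,1,0,0,0,0,0],
    [0,1,0,0,0,0,0],
    [0,1,0.5,0,0,0,0],
    [0,1,1,0,0,0,0]
  ]
}}

```text
clock: 9.1
tcp_pos: [0.4443, -0.1838, 0.2188]
ee_rot: [0.0, 0.995, 0.103, 0.001]
ft_force: [1.0, -0.5, -0.0]
width: 0.497
```

Call:
{"name": "apply_moves", "arguments": {
  "plan": [
    [0,1,1,0,0,0,0],
    [0,1,1,0,0,0,0],
    [0,1,1,0,0,0,0],
    [0,0.7,0.4,0,0,0,0],
    [0,0,0,0,0,0,0],
    [0,0,0,0,0,0,0]
  ]
}}

```text
clock: 9.85
tcp_pos: [0.4588, -0.2547, 0.151]
ee_rot: [-0.0, 0.995, 0.103, 0.0]
ft_force: [0.6, 0.5, 0.0]
width: 0.495
```

```bash
python3 -c "
from h import *
go(.4595,-.256,.082,11.8)
im,d=snapshot('top'); im2,d2=snapshot('scene')
save(im,'t1.png',6,(330,180,450,280)); save(im2,'s1.png',5,(170,130,310,250))
print(proj('top',[get_obs()['tcp_pos'],get_obs()['tcp_pos']-[0,0,.022]]))
print(proj('scene',[get_obs()['tcp_pos'],get_obs()['tcp_pos']-[0,0,.022]]))
"
```

```text
t 9.85 pos [ 0.4588 -0.2547  0.151 ] yaw 11.79 q1,q7 -0.22 -0.45 w 0.50 F [0.6 0.5 0. ] | shift units [0.02 0.07 3.45] tilt units [-0.002 -0.   ] turn units -0.0
   shift units once at yaw [0.02 0.07 3.45]
[[384.95066076 235.40493242]
 [383.73510363 235.94099463]]
[[229.35560875 169.53835893]
 [230.82504566 174.94665549]]
```

View pics/t1.png

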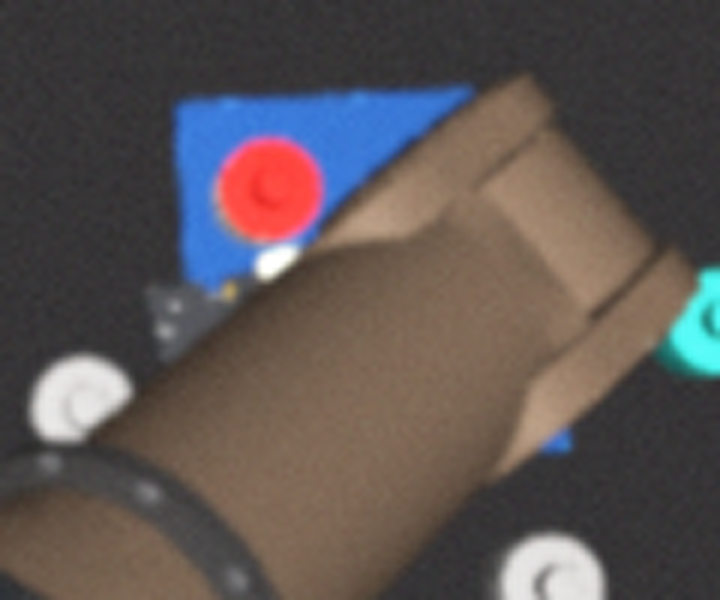

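View pics/s1.png

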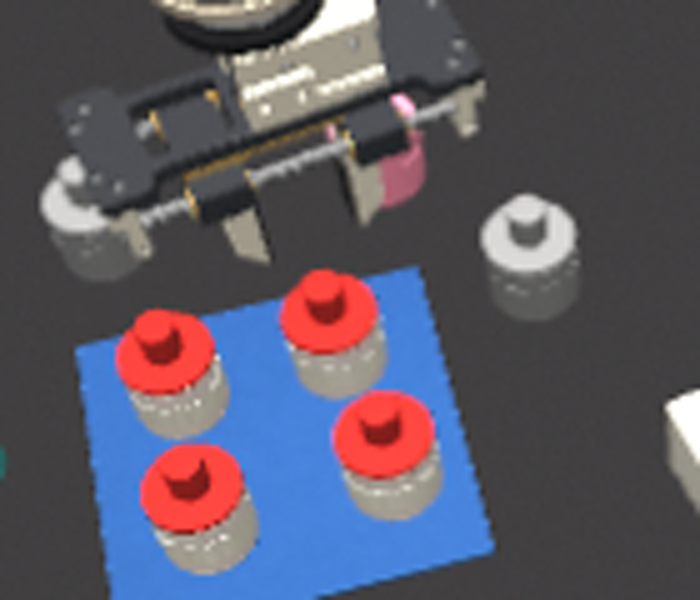

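The scene crop shows the open fingers straddling the nearest red jar: tips at crop (255,262) and (362,222), knob at (325,285). They agree with the predicted position to about 1 px. Descending.

Call:
{"name": "apply_moves", "arguments": {
  "plan": [
    [0,0.07,1,0,0,0,0],
    [0,0,1,0,0,0,0],
    [0,0,1,0,0,0,0],
    [0,0,0.4,0,0,0,0],
    [0,0,0,0,0,0,1],
    [0,0,0,0,0,0,1],
    [0,0,0,0,0,0,1],
    [0,0,0,0,0,0,1]
  ],
  "force": 20
}}

```text
clock: 10.95
tcp_pos: [0.4596, -0.2563, 0.0832]
ee_rot: [0.0, 0.995, 0.103, 0.0]
ft_force: [0.2, 0.7, 4.6]
width: 0.232
```

```bash
python3 -c "
from h import *
go(.499,.152,.20,11.8)"
```

```text
t 10.95 pos [ 0.4596 -0.2563  0.0832] yaw 11.79 q1,q7 -0.14 -0.35 w 0.23 F [0.2 0.7 4.6] | shift units [  6.1  -19.58  -5.84] tilt units [ 0.001 -0.006] turn units -0.0
   shift units once at yaw [  6.1  -19.58  -5.84]
```

Call:
{"name": "apply_moves", "arguments": {
  "plan": [
    [0,0,-1,0,0,0,1],
    [0,0,-1,0,0,0,1],
    [0,0,-1,0,0,0,1],
    [0,0,-1,0,0,0,1],
    [0,-1,-1,0,0,0,1],
    [0,-1,-1,0,0,0,1],
    [0,-1,-1,0,0,0,1],
    [0.5,-1,-0.6,0,0,0,1],
    [0.5,-1,0,0,0,0,1],
    [0.5,-1,0,0,0,0,1],
    [0.5,-1,0,0,0,0,1],
    [0.5,-1,0,0,0,0,1]
  ]
}}

```text
clock: 12.45
tcp_pos: [0.4754, -0.0886, 0.2347]
ee_rot: [-0.0, 0.995, 0.103, -0.0]
ft_force: [0.5, 0.1, -1.6]
width: 0.232
```

Call:
{"name": "apply_moves", "arguments": {
  "plan": [
    [0.5,-1,0,0,0,0,1],
    [0.5,-1,0,0,0,0,1],
    [0.5,-1,0,0,0,0,1],
    [0.5,-1,0,0,0,0,1],
    [0.5,-1,0,0,0,0,1],
    [0.5,-1,0,0,0,0,1],
    [0.5,-1,0,0,0,0,1],
    [0,-1,0,0,0,0,1],
    [0,-1,0,0,0,0,1],
    [0,-1,0,0,0,0,1],
    [0,-1,0,0,0,0,1],
    [0,-0.6,0,0,0,0,1]
  ]
}}

```text
clock: 13.95
tcp_pos: [0.4964, 0.1536, 0.2346]
ee_rot: [0.0, 0.995, 0.103, -0.0]
ft_force: [0.6, 0.2, -1.1]
width: 0.229
```

```bash
python3 -c "
from h import *
go(.499,.152,.123,11.8)
im2,d2=snapshot('scene')
save(im2,'s2.png',4,(310,70,490,220))
"
```

```text
t 13.95 pos [0.4964 0.1536 0.2346] yaw 11.86 q1,q7 -1.13 -1.35 w 0.23 F [ 0.6  0.2 -1.1] | shift units [0.11 0.11 5.58] tilt units [-0.     0.001] turn units 0.01
   shift units once at yaw [0.11 0.11 5.58]
```

View pics/s2.png

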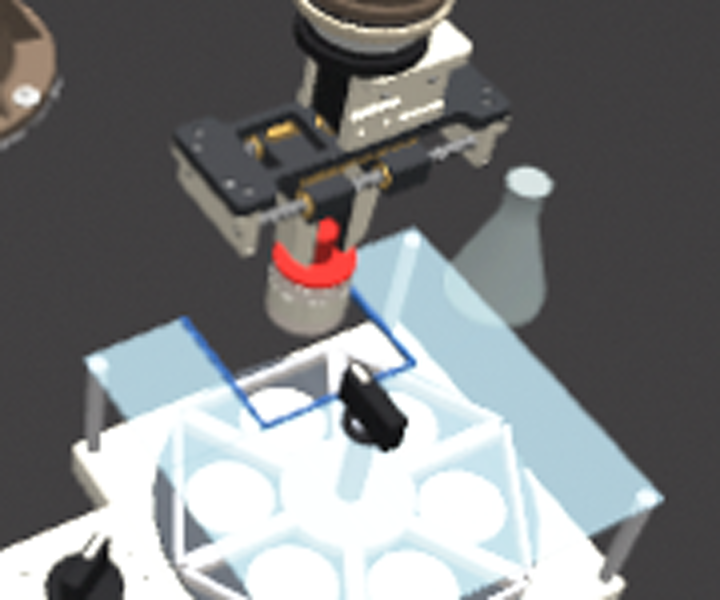

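The jar hangs upright over the gate slot, with its foot near crop (305,325). Lowering it.

Call:
{"name": "apply_moves", "arguments": {
  "plan": [
    [0.1,0.1,1,0,0,0,1],
    [0,0,1,0,0,0,1],
    [0,0,1,0,0,0,1],
    [0,0,1,0,0,0,1],
    [0,0,1,0,0,0,1],
    [0,0,0.4,0,0,0,1],
    [0,0,0.15,0,0,0,1],
    [0,0,0,0,0,0,1]
  ]
}}

```text
clock: 15.0
tcp_pos: [0.4993, 0.1504, 0.1241]
ee_rot: [-0.0, 0.995, 0.103, 0.0]
ft_force: [0.2, 0.1, -1.1]
width: 0.233
```

```bash
python3 -c "
from h import *
go(.499,.152,.1205,11.8)
im2,d2=snapshot('scene')
save(im2,'s3.png',4,(310,70,490,220))
"
```

```text
t 15.00 pos [0.4993 0.1504 0.1241] yaw 11.78 q1,q7 -1.00 -1.20 w 0.23 F [ 0.2  0.1 -1.1] | shift units [-0.   -0.08  0.18] tilt units [-0.    -0.004] turn units -0.0
   shift units once at yaw [-0.   -0.08  0.18]
```

View pics/s3.png

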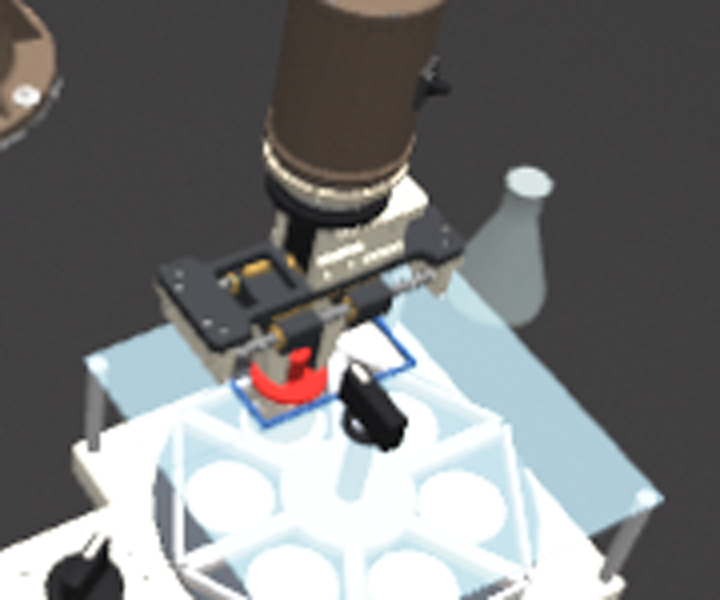

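Call:
{"name": "apply_moves", "arguments": {
  "plan": [
    [0,0,0.15,0,0,0,1],
    [0,0,0,0,0,0,1]
  ]
}}

```text
clock: 15.3
tcp_pos: [0.4995, 0.1507, 0.1211]
ee_rot: [-0.0, 0.995, 0.103, 0.001]
ft_force: [0.2, 1.6, 2.1]
width: 0.235
```

Call:
{"name": "apply_moves", "arguments": {
  "plan": [
    [0,0,0,0,0,0,0],
    [0,0,0,0,0,0,0],
    [0,0,0,0,0,0,0],
    [0,0,-0.5,0,0,0,0],
    [0,0,-1,0,0,0,0],
    [0,0,-1,0,0,0,0],
    [0,0,-1,0,0,0,0],
    [0,0,-1,0,0,0,0]
  ]
}}

```text
clock: 16.3
tcp_pos: [0.4991, 0.1503, 0.212]
ee_rot: [-0.0, 0.995, 0.103, 0.0]
ft_force: [0.4, 0.0, 0.6]
width: 0.502
```

```bash
python3 -c "
from h import *
go(.579,.169,.21,11.8)
im2,d2=snapshot('scene')
save(im2,'s4.png',4,(310,70,490,220))
"
```

```text
t 16.30 pos [0.4991 0.1503 0.212 ] yaw 11.77 q1,q7 -1.10 -1.32 w 0.50 F [0.4 0.  0.6] | shift units [ 4.1 -0.1  0.1] tilt units [-0.001 -0.003] turn units -0.0
   shift units once at yaw [ 4.1 -0.1  0.1]
```

View pics/s4.png

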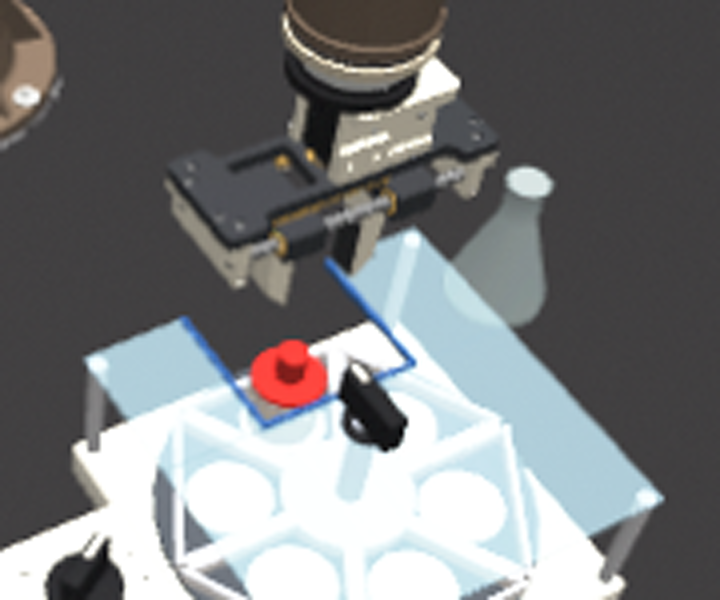

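The jar stands upright on the gate place. Next, the hub handle.

Call:
{"name": "apply_moves", "arguments": {
  "plan": [
    [1,0,0,0,0,0,0],
    [1,-0.1,0,0,0,0,0],
    [1,0,0,0,0,0,0],
    [1,0,0,0,0,0,0],
    [0.1,0,0,0,0,0,0],
    [0,0,0,0,0,0,0]
  ]
}}

```text
clock: 17.1
tcp_pos: [0.5784, 0.1688, 0.2106]
ee_rot: [0.0, 0.995, 0.102, -0.0]
ft_force: [-0.6, -0.4, -0.3]
width: 0.501
```

```bash
python3 -c "
from h import *
go(.579,.169,.16,11.8)
im2,d2=snapshot('scene')
save(im2,'s5.png',4,(310,70,490,220))
"
```

```text
t 17.10 pos [0.5784 0.1688 0.2106] yaw 11.76 q1,q7 -0.96 -1.27 w 0.50 F [-0.6 -0.4 -0.3] | shift units [ 0.03 -0.    2.53] tilt units [0.001 0.004] turn units -0.0
   shift units once at yaw [ 0.03 -0.    2.53]
```

View pics/s5.png

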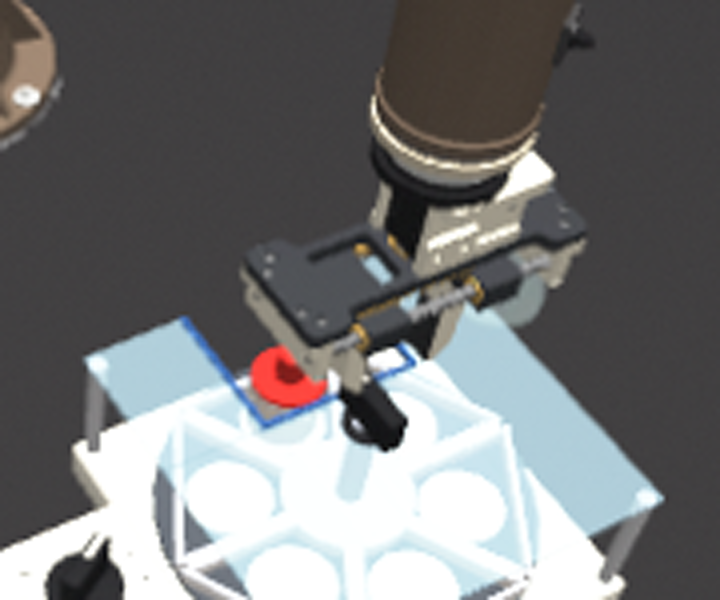

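Call:
{"name": "apply_moves", "arguments": {
  "plan": [
    [0,0,1,0,0,0,0],
    [0,0,1,0,0,0,0],
    [0,0,0.5,0,0,0,0],
    [0,0,0,0,0,0,0.3],
    [0,0,0,0,0,0,1],
    [0,0,0,0,0,0,1],
    [0,0,0,0,0,0,1]
  ],
  "force": 30
}}

```text
clock: 18.02
tcp_pos: [0.5793, 0.1689, 0.1612]
ee_rot: [0.0, 0.995, 0.103, 0.0]
ft_force: [-0.6, -1.0, 2.0]
width: 0.173
```

```bash
python3 -c "
from h import *
go(.579,.169,.16,71.8); print(get_obs()['ft_torque'])
im2,d2=snapshot('scene')
save(im2,'s6.png',4,(310,70,490,220))
"
```

```text
t 18.02 pos [0.5793 0.1689 0.1612] yaw 11.77 q1,q7 -0.93 -1.23 w 0.17 F [-0.6 -1.   2. ] | shift units [-0.01 -0.01  0.06] tilt units [ 0.002 -0.006] turn units -6.98
   shift units once at yaw [ 0.   -0.02  0.06]
[-0.36510113  0.11227624  0.03635322]
```

View pics/s6.png

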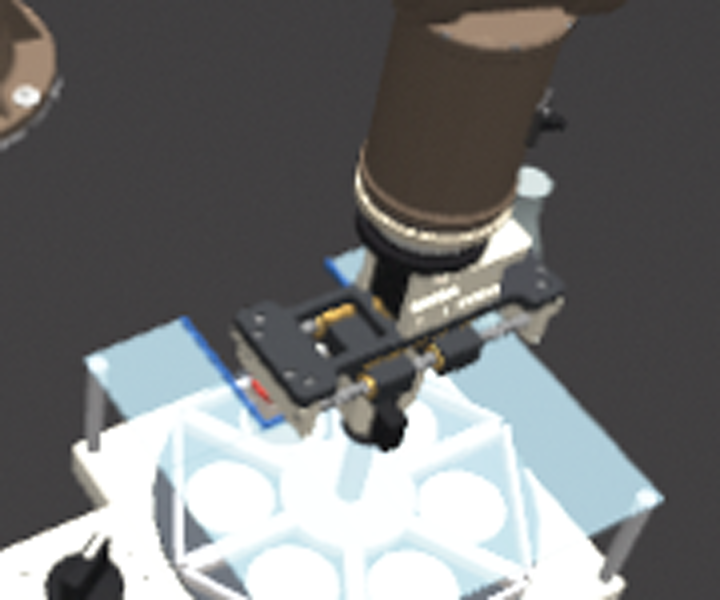

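The handle is gripped (width 0.173, about 16 mm). Turning 60° anticlockwise.

Call:
{"name": "apply_moves", "arguments": {
  "plan": [
    [0,0,0,0,0,-0.3,1],
    [0,0,0,0,0,-0.6,1],
    [0,0,0,0,0,-0.7,1],
    [0,0,0,0,0,-0.7,1],
    [0,0,0,0,0,-0.7,1],
    [0,0,0,0,0,-0.7,1],
    [0,0,0,0,0,-0.7,1],
    [0,0,0,0,0,-0.7,1],
    [0,0,0,0,0,-0.7,1],
    [0,0,0,0,0,-0.6,1],
    [0,0,0,0,0,-0.4,1],
    [0,0,0,0,0,-0.18,1]
  ]
}}

```text
clock: 19.58
tcp_pos: [0.5786, 0.1697, 0.1612]
ee_rot: [-0.0, 0.809, 0.588, 0.0]
ft_force: [-2.5, 0.3, 5.7]
width: 0.17
```

```bash
python3 -c "
from h import *
go(.579,.169,.16,71.8); print(get_obs()['ft_torque'])
im2,d2=snapshot('scene')
save(im2,'s7.png',4,(310,70,490,220))
"
```

```text
t 19.57 pos [0.5786 0.1697 0.1612] yaw 71.99 q1,q7 -0.76 -0.37 w 0.17 F [-2.5  0.3  5.7] | shift units [-0.03  0.03  0.06] tilt units [-0.004 -0.006] turn units 0.02
   shift units once at yaw [-0.03  0.03  0.06]
[-0.08856495  0.61591476 -0.00621419]
```

View pics/s7.png

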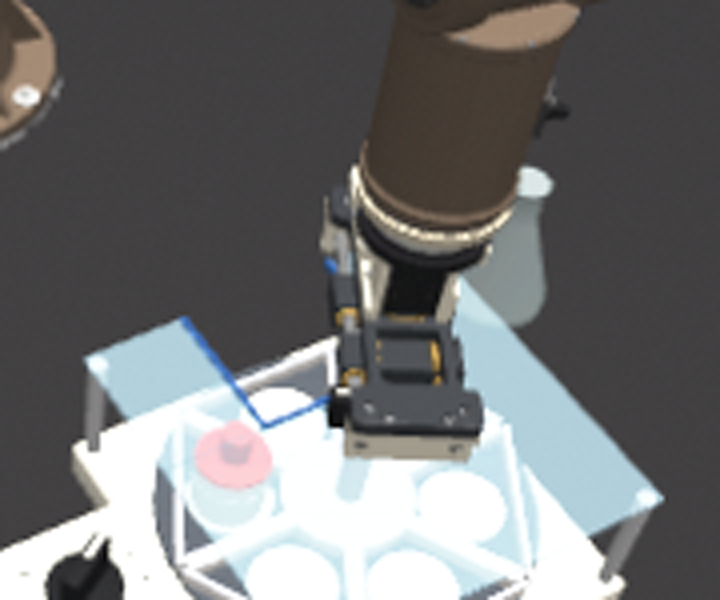

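Turned and clicked in: the first jar now stands under the hood at crop (232,460) and an empty place is at the gate. Releasing, then looking at the tray again.

Call:
{"name": "apply_moves", "arguments": {
  "plan": [
    [0,0,0,0,0,0,0],
    [0,0,0,0,0,0,0],
    [0,0,-1,0,0,0,0],
    [0,0,-1,0,0,0,0],
    [0,0,-1,0,0,0,0],
    [0,0,0,0,0,1,0],
    [0,0,0,0,0,1,0],
    [0,0,0,0,0,1,0],
    [0,0,0,0,0,1,0],
    [0,0,0,0,0,1,0],
    [0,0,0,0,0,1,0],
    [0,0,0,0,0,1,0]
  ],
  "force": 20
}}

```text
clock: 21.12
tcp_pos: [0.5788, 0.1693, 0.2206]
ee_rot: [0.0, 0.995, 0.099, -0.0]
ft_force: [-1.1, 0.0, 0.9]
width: 0.502
```

```bash
cat >> h.py <<'E'
def jars():
    for cam in('top','scene'):
        I,_=snapshot(cam); hsv=cv2.cvtColor(I,cv2.COLOR_RGB2HSV)
        m=((hsv[...,0]<6)|(hsv[...,0]>174))&(hsv[...,1]>170)&(hsv[...,2]>90)
        n,l,st,ce=cv2.connectedComponentsWithStats(m.astype(np.uint8))
        for i in range(1,n):
            p=at_z(cam,ce[i],.058)
            if 60<st[i,4]<400 and p[1]<.05 and p[0]<.72: print(cam,p[:2].round(4),st[i,4])
E
python3 -c "
from h import *
jars(); go(.463,-.345,.22,11.8)"
```

```text
top [ 0.549  -0.3414] 178
top [ 0.5433 -0.241 ] 173
top [ 0.4608 -0.3455] 186
scene [ 0.465  -0.3441] 250
scene [ 0.5486 -0.2395] 250
scene [ 0.5544 -0.3401] 275
t 21.23 pos [0.5787 0.1694 0.2204] yaw 11.54 q1,q7 -0.96 -1.30 w 0.50 F [-0.5 -0.1 -0.5] | shift units [-10.82  24.04   0.04] tilt units [0.004 0.003] turn units -0.03
   shift units once at yaw [-1.092e+01  2.399e+01  2.000e-02]
```

Call:
{"name": "apply_moves", "arguments": {
  "plan": [
    [-0.4,1,0,0,0,-0.03,0],
    [-0.5,1,0,0,0,0,0],
    [-0.5,1,0,0,0,0,0],
    [-0.5,1,0,0,0,0,0],
    [-0.5,1,0,0,0,0,0],
    [-0.5,1,0,0,0,0,0],
    [-0.5,1,0,0,0,0,0],
    [-0.5,1,0,0,0,0,0],
    [-0.5,1,0,0,0,0,0],
    [-0.5,1,0,0,0,0,0],
    [-0.5,1,0,0,0,0,0],
    [-0.5,1,0,0,0,0,0]
  ]
}}

```text
clock: 22.72
tcp_pos: [0.5122, -0.0913, 0.2207]
ee_rot: [0.0, 0.995, 0.103, 0.0]
ft_force: [0.3, 0.4, -0.5]
width: 0.502
```

Call:
{"name": "apply_moves", "arguments": {
  "plan": [
    [-0.5,1,0,0,0,0,0],
    [-0.5,1,0,0,0,0,0],
    [-0.5,1,0,0,0,0,0],
    [-0.5,1,0,0,0,0,0],
    [-0.5,1,0,0,0,0,0],
    [-0.5,1,0,0,0,0,0],
    [-0.5,1,0,0,0,0,0],
    [-0.5,1,0,0,0,0,0],
    [-0.5,1,0,0,0,0,0],
    [-0.5,1,0.5,0,0,0,0],
    [0,1,1,0,0,0,0],
    [0,1,1,0,0,0,0]
  ]
}}

```text
clock: 24.22
tcp_pos: [0.4638, -0.3466, 0.1702]
ee_rot: [0.0, 0.995, 0.103, 0.0]
ft_force: [0.7, 0.4, 0.4]
width: 0.503
```

```bash
python3 -c "
from h import *
go(.463,-.345,.0845,11.8)"
```

```text
t 24.23 pos [ 0.4638 -0.3466  0.1702] yaw 11.87 q1,q7 -0.02 -0.34 w 0.50 F [0.7 0.4 0.4] | shift units [-0.02 -0.09  4.28] tilt units [ 0.001 -0.002] turn units 0.01
   shift units once at yaw [-0.02 -0.09  4.28]
```

Call:
{"name": "apply_moves", "arguments": {
  "plan": [
    [0,0,1,0,0,0,0],
    [0,0,1,0,0,0,0],
    [0,0,1,0,0,0,0],
    [0,0,1,0,0,0,0],
    [0,-0.05,0.25,0,0,0,0],
    [0,0,0,0,0,0,0.3],
    [0,0,0,0,0,0,1],
    [0,0,0,0,0,0,1],
    [0,0,0,0,0,0,1]
  ],
  "force": 20
}}

```text
clock: 25.35
tcp_pos: [0.4644, -0.3447, 0.0863]
ee_rot: [0.0, 0.995, 0.103, 0.001]
ft_force: [0.8, -0.2, 1.9]
width: 0.235
```

```bash
python3 -c "
from h import *
go(.499,.151,.235,11.8)
im2,d2=snapshot('scene')
save(im2,'s8.png',5,(170,110,310,230))
"
```

```text
t 25.35 pos [ 0.4644 -0.3447  0.0863] yaw 11.88 q1,q7 0.04 -0.25 w 0.23 F [ 0.8 -0.2  1.9] | shift units [  6.8  -23.89  -7.45] tilt units [ 0.006 -0.006] turn units 0.01
   shift units once at yaw [  6.76 -23.91  -7.44]
```

View pics/s8.png

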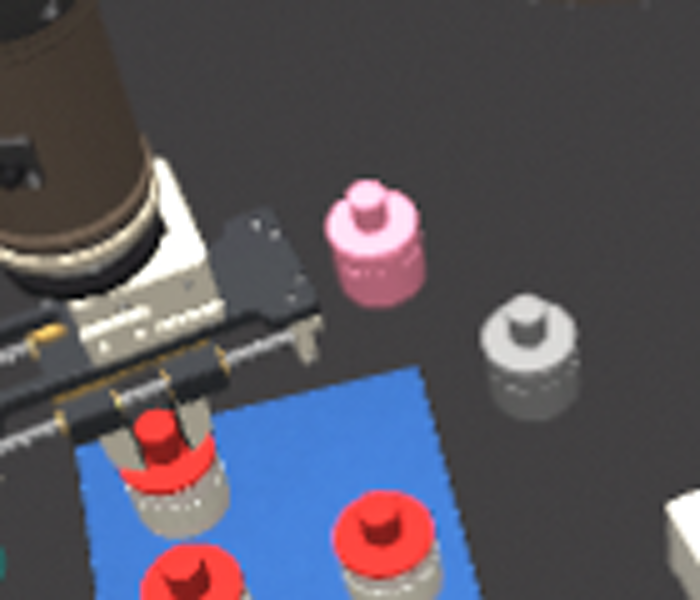

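The second jar is gripped by its knob at crop (160,430). Carrying it to the gate.

Call:
{"name": "apply_moves", "arguments": {
  "plan": [
    [0,0,-1,0,0,0,1],
    [0,0,-1,0,0,0,1],
    [0,0,-1,0,0,0,1],
    [0,0,-1,0,0,0,1],
    [0,-1,-1,0,0,0,1],
    [0,-1,-1,0,0,0,1],
    [0,-1,-1,0,0,0,1],
    [0.4,-1,-0.7,0,0,0,1],
    [0.4,-1,0,0,0,0,1],
    [0.4,-1,0,0,0,0,1],
    [0.4,-1,0,0,0,0,1],
    [0.4,-1,0,0,0,0,1]
  ]
}}

```text
clock: 26.9
tcp_pos: [0.4702, -0.179, 0.2408]
ee_rot: [-0.0, 0.995, 0.103, 0.001]
ft_force: [-0.2, -0.3, -0.9]
width: 0.231
```

Call:
{"name": "apply_moves", "arguments": {
  "plan": [
    [0.4,-1,0,0,0,0,1],
    [0.4,-1,0,0,0,0,1],
    [0.4,-1,0,0,0,0,1],
    [0.4,-1,0,0,0,0,1],
    [0.4,-1,0,0,0,0,1],
    [0.4,-1,0,0,0,0,1],
    [0.4,-1,0,0,0,0,1],
    [0.4,-1,0,0,0,0,1],
    [0.4,-1,0,0,0,0,1],
    [0.4,-1,0,0,0,0,1],
    [0.4,-1,0,0,0,0,1],
    [0.4,-1,0,0,0,0,1]
  ]
}}

```text
clock: 28.4
tcp_pos: [0.515, 0.0763, 0.24]
ee_rot: [-0.0, 0.995, 0.103, 0.0]
ft_force: [-0.4, -0.4, -0.6]
width: 0.232
```

```bash
python3 -c "
from h import *
go(.4985,.151,.125,11.8)"
```

```text
t 28.40 pos [0.515  0.0763 0.24  ] yaw 11.87 q1,q7 -0.95 -1.24 w 0.23 F [-0.4 -0.4 -0.6] | shift units [-0.04 -3.82  5.75] tilt units [-0.001 -0.002] turn units 0.01
   shift units once at yaw [-0.04 -3.83  5.75]
```

Call:
{"name": "apply_moves", "arguments": {
  "plan": [
    [0,-1,0,0,0,0,1],
    [0,-1,0,0,0,0,1],
    [0,-1,0,0,0,0,1],
    [0,-0.8,0,0,0,0,1],
    [0,0,0.7,0,0,0,1],
    [0,0,1,0,0,0,1],
    [0,0,1,0,0,0,1],
    [0,0,1,0,0,0,1],
    [0,0,1,0,0,0,1],
    [0,0,0.6,0,0,0,1],
    [0,0,0.3,0,0,0,1],
    [0,0,0,0,0,0,1]
  ]
}}

```text
clock: 29.9
tcp_pos: [0.4992, 0.1491, 0.1276]
ee_rot: [0.0, 0.995, 0.103, -0.0]
ft_force: [-0.3, -0.8, -1.6]
width: 0.229
```

```bash
python3 -c "
from h import *
go(.4985,.151,.1243,11.8)
im2,d2=snapshot('scene')
save(im2,'s9.png',4,(310,70,490,220))
"
```

```text
t 29.90 pos [0.4992 0.1491 0.1276] yaw 11.84 q1,q7 -0.97 -1.24 w 0.23 F [-0.3 -0.8 -1.6] | shift units [-0.01 -0.1   0.17] tilt units [0.002 0.001] turn units 0.01
   shift units once at yaw [-0.01 -0.1   0.17]
```

View pics/s9.png

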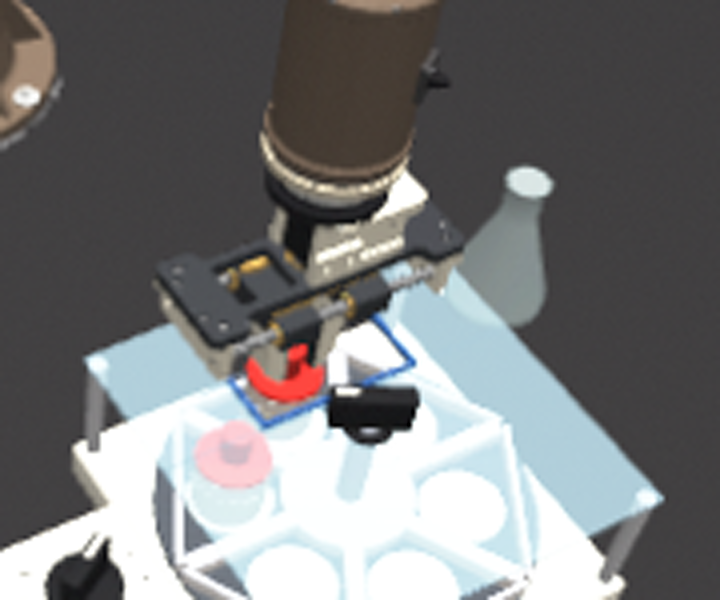

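Call:
{"name": "apply_moves", "arguments": {
  "plan": [
    [0,-0.05,0.17,0,0,0,1],
    [0,0,0,0,0,0,1],
    [0,0,0,0,0,0,0],
    [0,0,0,0,0,0,0],
    [0,0,0,0,0,0,0],
    [0,0,-0.5,0,0,0,0],
    [0,0,-1,0,0,0,0],
    [0,0,-1,0,0,0,0],
    [0,0,-1,0,0,0,0],
    [0,0,-1,0,0,0,0],
    [1,0,0,0,0,0,0],
    [1,0,0,0,0,0,0]
  ]
}}

```text
clock: 31.45
tcp_pos: [0.5387, 0.1589, 0.2155]
ee_rot: [-0.0, 0.995, 0.104, 0.001]
ft_force: [0.0, -0.9, -0.1]
width: 0.499
```

Call:
{"name": "apply_moves", "arguments": {
  "plan": [
    [1,0,0,0,0,0,0],
    [1,0,0,0,0,0,0],
    [0,0,0,0,0,-1,0],
    [0,0,0,0,0,-1,0],
    [0,0,0,0,0,-1,0],
    [0,0,0,0,0,-1,0],
    [0,0,0,0,0,-1,0],
    [0,0,0,0,0,-1,0],
    [0,0,0,0,0,-1,0],
    [0,0,0,0,0,0,0]
  ]
}}

```text
clock: 32.7
tcp_pos: [0.5774, 0.1666, 0.215]
ee_rot: [0.0, 0.809, 0.587, 0.0]
ft_force: [0.2, 0.3, -1.0]
width: 0.502
```

```bash
python3 -c "
from h import *
go(.579,.1695,.161,71.8)
im2,d2=snapshot('scene')
save(im2,'s10.png',4,(310,70,490,220))
jars()
"
```

```text
t 32.70 pos [0.5774 0.1666 0.215 ] yaw 71.96 q1,q7 -0.77 -0.41 w 0.50 F [ 0.2  0.3 -1. ] | shift units [0.16 0.03 2.7 ] tilt units [ 0.003 -0.003] turn units 0.02
   shift units once at yaw [0.16 0.03 2.7 ]
top [ 0.5462 -0.3125] 169
top [ 0.5434 -0.2408] 173
scene [ 0.5485 -0.2396] 249
scene [ 0.5509 -0.3109] 268
```

View pics/s10.png

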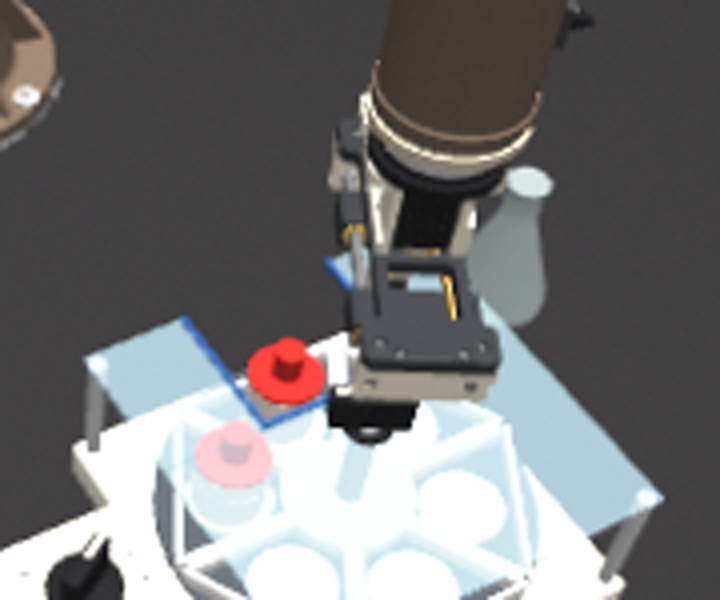

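Both cameras now put one tray jar at about (0.549,-0.312), so it has been knocked 3 cm aside. I'll use the new position. Turning the hub.

Call:
{"name": "apply_moves", "arguments": {
  "plan": [
    [0.15,0,1,0,0,0,0],
    [0,0,1,0,0,0,0],
    [0,0,0.7,0,0,0,0],
    [0,0,0,0,0,0,0.3],
    [0,0,0,0,0,0,1],
    [0,0,0,0,0,0,1],
    [0,0,0,0,0,0,1]
  ],
  "force": 30
}}

```text
clock: 33.72
tcp_pos: [0.5786, 0.1698, 0.161]
ee_rot: [0.0, 0.809, 0.588, 0.001]
ft_force: [-0.3, -0.1, 2.4]
width: 0.17
```

Call:
{"name": "apply_moves", "arguments": {
  "plan": [
    [0,0,0,0,0,-0.3,1],
    [0,0,0,0,0,-0.6,1],
    [0,0,0,0,0,-0.7,1],
    [0,0,0,0,0,-0.7,1],
    [0,0,0,0,0,-0.7,1],
    [0,0,0,0,0,-0.7,1],
    [0,0,0,0,0,-0.7,1],
    [0,0,0,0,0,-0.7,1],
    [0,0,0,0,0,-0.7,1],
    [0,0,0,0,0,-0.6,1],
    [0,0,0,0,0,-0.4,1],
    [0,0,0,0,0,-0.18,1]
  ]
}}

```text
clock: 35.22
tcp_pos: [0.5775, 0.1695, 0.161]
ee_rot: [-0.0, 0.406, 0.914, -0.0]
ft_force: [-4.8, -0.7, 6.9]
width: 0.171
```

```bash
python3 -c "
from h import *
go(.579,.1695,.161,131.8)
im2,d2=snapshot('scene')
save(im2,'s11.png',4,(310,70,490,220))
save(im2,'s11b.png',5,(170,130,310,250))
"
```

```text
t 35.23 pos [0.5775 0.1695 0.161 ] yaw 132.09 q1,q7 -0.56 0.51 w 0.17 F [-4.8 -0.7  6.9] | shift units [-0.05  0.05 -0.  ] tilt units [-0.004 -0.005] turn units 0.03
   shift units once at yaw [-0.05  0.05 -0.  ]
```

View pics/s11.png

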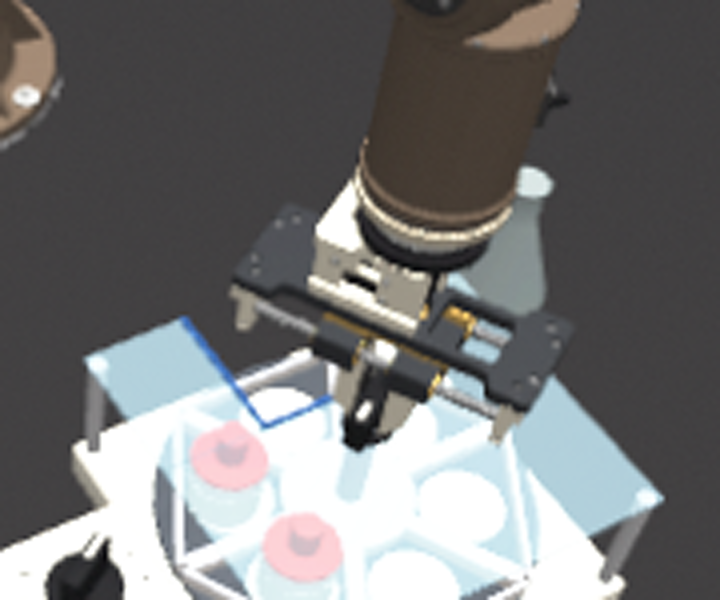

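View pics/s11b.png

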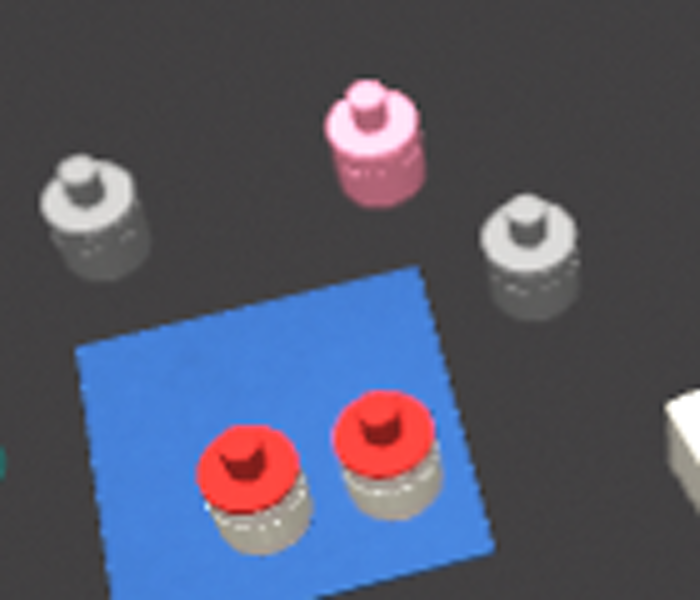

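Two jars stand under the hood and two remain on the tray, at crop (248,468) and (384,433).

Call:
{"name": "apply_moves", "arguments": {
  "plan": [
    [0,0,0,0,0,0,0],
    [0,0,0,0,0,0,0],
    [0,0,-1,0,0,0,0],
    [0,0,-1,0,0,0,0],
    [0,0,-1,0,0,0,0],
    [0,0,0,0,0,1,0],
    [0,0,0,0,0,1,0],
    [0,0,0,0,0,1,0],
    [0,0,0,0,0,1,0],
    [0,0,0,0,0,1,0],
    [0,0,0,0,0,1,0],
    [0,0,0,0,0,1,0]
  ],
  "force": 20
}}

```text
clock: 36.78
tcp_pos: [0.5782, 0.1698, 0.2203]
ee_rot: [0.0, 0.811, 0.585, 0.0]
ft_force: [0.2, -0.8, 0.2]
width: 0.5
```

Call:
{"name": "apply_moves", "arguments": {
  "plan": [
    [0,0,0,0,0,1,0],
    [0,0,0,0,0,1,0],
    [0,0,0,0,0,1,0],
    [0,0,0,0,0,1,0],
    [0,0,0,0,0,1,0],
    [0,0,0,0,0,1,0],
    [0,0,0,0,0,1,0],
    [0,0,0,0,0,0,0]
  ]
}}

```text
clock: 37.78
tcp_pos: [0.5782, 0.1699, 0.2202]
ee_rot: [0.0, 0.995, 0.102, 0.0]
ft_force: [0.9, 0.5, 0.5]
width: 0.504
```

```bash
python3 -c "
from h import *
jars(); go(.546,-.240,.22,11.8)"
```

```text
top [ 0.5461 -0.3123] 169
top [ 0.5432 -0.241 ] 174
scene [ 0.5486 -0.2395] 250
scene [ 0.5508 -0.3109] 267
t 37.88 pos [0.5781 0.1698 0.2203] yaw 11.91 q1,q7 -0.92 -1.33 w 0.50 F [-0.4 -0.7  0.9] | shift units [-5.8  19.72  0.02] tilt units [0.002 0.   ] turn units 0.01
   shift units once at yaw [-5.760e+00  1.973e+01  1.000e-02]
```

Call:
{"name": "apply_moves", "arguments": {
  "plan": [
    [-0.3,1,0,0,0,0.01,0],
    [-0.3,1,0,0,0,0,0],
    [-0.3,1,0,0,0,0,0],
    [-0.3,1,0,0,0,0,0],
    [-0.3,1,0,0,0,0,0],
    [-0.3,1,0,0,0,0,0],
    [-0.3,1,0,0,0,0,0],
    [-0.3,1,0,0,0,0,0],
    [-0.3,1,0,0,0,0,0],
    [-0.3,1,0,0,0,0,0],
    [-0.3,1,0,0,0,0,0],
    [-0.3,1,0,0,0,0,0]
  ]
}}

```text
clock: 39.38
tcp_pos: [0.5558, -0.0813, 0.2203]
ee_rot: [-0.0, 0.995, 0.101, 0.0]
ft_force: [-0.6, -0.3, 0.5]
width: 0.493
```

Call:
{"name": "apply_moves", "arguments": {
  "plan": [
    [-0.3,1,0,0,0,0,0],
    [-0.3,1,0,0,0,0,0],
    [-0.3,1,0,0,0,0,0],
    [-0.3,1,0,0,0,0,0],
    [-0.3,1,0,0,0,0,0],
    [-0.3,1,1,0,0,0,0],
    [-0.3,1,1,0,0,0,0],
    [0,0.7,1,0,0,0,0],
    [0,0,0,0,0,0,0]
  ]
}}

```text
clock: 40.5
tcp_pos: [0.5446, -0.2405, 0.1592]
ee_rot: [-0.0, 0.995, 0.1, -0.001]
ft_force: [-0.2, -0.2, 1.3]
width: 0.502
```

```bash
python3 -c "
from h import *
go(.546,-.240,.0845,11.8)"
```

```text
t 40.50 pos [ 0.5446 -0.2405  0.1592] yaw 11.50 q1,q7 -0.19 -0.59 w 0.50 F [-0.2 -0.2  1.3] | shift units [ 0.08 -0.01  3.73] tilt units [-0.004  0.016] turn units -0.04
   shift units once at yaw [ 0.07 -0.01  3.73]
```

Call:
{"name": "apply_moves", "arguments": {
  "plan": [
    [0.05,0,1,0,0,0,0],
    [0,0,1,0,0,0,0],
    [0,0,1,0,0,0,0],
    [0,0,0.7,0,0,0,0],
    [0,0,0,0,0,0,0.3],
    [0,0,0,0,0,0,1],
    [0,0,0,0,0,0,1],
    [0,0,0,0,0,0,1]
  ],
  "force": 20
}}

```text
clock: 41.5
tcp_pos: [0.5473, -0.2393, 0.087]
ee_rot: [0.0, 0.995, 0.101, 0.001]
ft_force: [0.2, -0.4, 1.2]
width: 0.234
```

```bash
python3 -c "
from h import *
go(.499,.151,.235,11.8)"
```

```text
t 41.50 pos [ 0.5473 -0.2393  0.087 ] yaw 11.61 q1,q7 -0.14 -0.53 w 0.23 F [ 0.2 -0.4  1.2] | shift units [  1.57 -19.6   -7.42] tilt units [ 0.005 -0.007] turn units -0.02
   shift units once at yaw [  1.63 -19.6   -7.4 ]
```

Call:
{"name": "apply_moves", "arguments": {
  "plan": [
    [0,0,-1,0,0,0,1],
    [0,0,-1,0,0,0,1],
    [0,0,-1,0,0,0,1],
    [0,0,-1,0,0,0,1],
    [0,0,-1,0,0,0,1],
    [0,-1,-1,0,0,0,1],
    [0,-1,-1,0,0,0,1],
    [0,-1,-0.6,0,0,0,1],
    [0,-1,0,0,0,0,1],
    [0.2,-1,0,0,0,0,1],
    [0.2,-1,0,0,0,0,1],
    [0.2,-1,0,0,0,0,1]
  ]
}}

```text
clock: 43.0
tcp_pos: [0.5303, -0.0989, 0.2395]
ee_rot: [-0.0, 0.995, 0.101, 0.001]
ft_force: [0.6, 0.6, -1.7]
width: 0.231
```

Call:
{"name": "apply_moves", "arguments": {
  "plan": [
    [0.2,-1,0,0,0,0,1],
    [0.2,-1,0,0,0,0,1],
    [0.2,-1,0,0,0,0,1],
    [0.2,-1,0,0,0,0,1],
    [0.1,-1,0,0,0,0,1],
    [0,-1,0,0,0,0,1],
    [0,-1,0,0,0,0,1],
    [0,-1,0,0,0,0,1],
    [0,-1,0,0,0,0,1],
    [0,-1,0,0,0,0,1],
    [0,-1,0,0,0,0,1],
    [0,-1,0,0,0,0,1]
  ]
}}

```text
clock: 44.5
tcp_pos: [0.4996, 0.1397, 0.2395]
ee_rot: [-0.0, 0.995, 0.101, 0.0]
ft_force: [1.2, 0.1, -1.7]
width: 0.231
```

```bash
python3 -c "
from h import *
go(.4985,.151,.129,11.8)"
```

```text
t 44.50 pos [0.4996 0.1397 0.2395] yaw 11.59 q1,q7 -1.03 -1.41 w 0.23 F [ 1.2  0.1 -1.7] | shift units [ 0.06 -0.56  5.53] tilt units [-0.004 -0.006] turn units -0.02
   shift units once at yaw [ 0.06 -0.57  5.52]
```

Call:
{"name": "apply_moves", "arguments": {
  "plan": [
    [0.05,-0.5,0,0,0,-0.02,1],
    [0,0,1,0,0,0,1],
    [0,0,1,0,0,0,1],
    [0,0,1,0,0,0,1],
    [0,0,1,0,0,0,1],
    [0,0,1,0,0,0,1],
    [0,0,0.5,0,0,0,1],
    [0,0,0,0,0,0,1]
  ]
}}

```text
clock: 45.5
tcp_pos: [0.4986, 0.1489, 0.1283]
ee_rot: [0.0, 0.995, 0.102, -0.0]
ft_force: [-0.3, -0.2, -1.0]
width: 0.229
```

```bash
python3 -c "
from h import *
go(.4985,.151,.125,11.8)
im2,d2=snapshot('scene')
save(im2,'s12.png',4,(310,70,490,220))"
```

```text
t 45.50 pos [0.4986 0.1489 0.1283] yaw 11.76 q1,q7 -0.94 -1.29 w 0.23 F [-0.3 -0.2 -1. ] | shift units [ 0.02 -0.1   0.17] tilt units [0.002 0.004] turn units -0.0
   shift units once at yaw [ 0.02 -0.1   0.17]
```

View pics/s12.png

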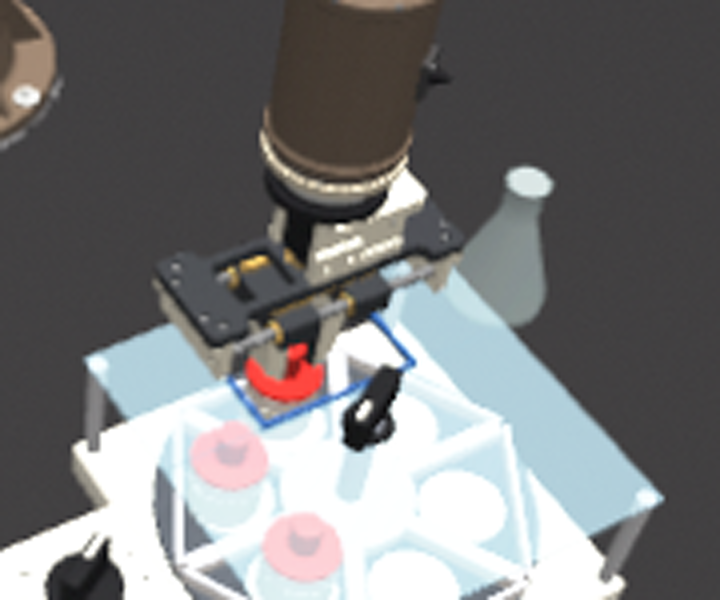

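Call:
{"name": "apply_moves", "arguments": {
  "plan": [
    [0,-0.05,0.17,0,0,0,1],
    [0,0,0,0,0,0,1],
    [0,0,0,0,0,0,0],
    [0,0,0,0,0,0,0],
    [0,0,0,0,0,0,0],
    [0,0,-0.5,0,0,0,0],
    [0,0,-1,0,0,0,0],
    [0,0,-1,0,0,0,0],
    [0,0,-1,0,0,0,0],
    [0,0,-1,0,0,0,0],
    [1,0,0,0,0,0,0],
    [1,0,0,0,0,0,0]
  ]
}}

```text
clock: 47.05
tcp_pos: [0.5383, 0.1587, 0.2161]
ee_rot: [-0.0, 0.995, 0.103, 0.001]
ft_force: [0.3, -0.3, -0.4]
width: 0.497
```

Call:
{"name": "apply_moves", "arguments": {
  "plan": [
    [1,0,0,0,0,0,0],
    [1,0,0,0,0,0,0],
    [0,0,0,0,0,-1,0],
    [0,0,0,0,0,-1,0],
    [0,0,0,0,0,-1,0],
    [0,0,0,0,0,-1,0],
    [0,0,0,0,0,-1,0],
    [0,0,0,0,0,-1,0],
    [0,0,0,0,0,-1,0],
    [0,0,0,0,0,-1,0],
    [0,0,0,0,0,-1,0],
    [0,0,0,0,0,-1,0]
  ]
}}

```text
clock: 48.55
tcp_pos: [0.5769, 0.1663, 0.2157]
ee_rot: [0.0, 0.656, 0.755, 0.0]
ft_force: [-0.4, -0.0, -0.5]
width: 0.499
```

Call:
{"name": "apply_moves", "arguments": {
  "plan": [
    [0,0,0,0,0,-1,0],
    [0,0,0,0,0,-1,0],
    [0,0,0,0,0,-1,0],
    [0,0,0,0,0,-0.96,0],
    [0,0,0,0,0,0,0]
  ]
}}

```text
clock: 49.18
tcp_pos: [0.577, 0.1662, 0.2156]
ee_rot: [0.0, 0.409, 0.912, 0.0]
ft_force: [0.3, -0.3, -0.3]
width: 0.504
```

```bash
python3 -c "
from h import *
go(.5785,.1695,.161,131.8)
im2,d2=snapshot('scene')
save(im2,'s13.png',4,(310,70,490,220))
jars()
"
```

```text
t 49.17 pos [0.577  0.1662 0.2156] yaw 131.68 q1,q7 -0.55 0.48 w 0.50 F [ 0.3 -0.3 -0.3] | shift units [0.07 0.17 2.73] tilt units [0.003 0.003] turn units -0.01
   shift units once at yaw [0.07 0.17 2.73]
top [ 0.5463 -0.3126] 169
scene [ 0.5508 -0.3109] 267
```

View pics/s13.png

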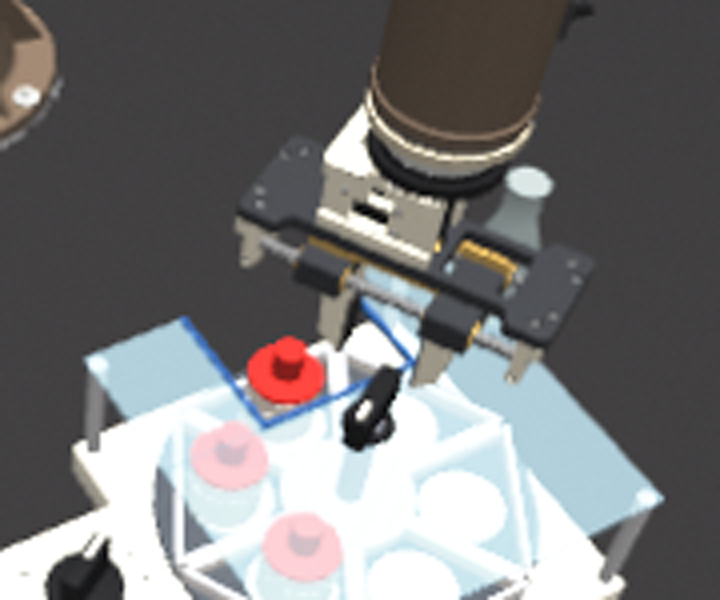

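Call:
{"name": "apply_moves", "arguments": {
  "plan": [
    [0.05,0.15,1,0,0,0,0],
    [0,0,1,0,0,0,0],
    [0,0,0.7,0,0,0,0],
    [0,0,0,0,0,0,0.3],
    [0,0,0,0,0,0,1],
    [0,0,0,0,0,0,1],
    [0,0,0,0,0,0,1]
  ],
  "force": 30
}}

```text
clock: 50.2
tcp_pos: [0.5781, 0.1689, 0.1616]
ee_rot: [-0.0, 0.409, 0.913, -0.0]
ft_force: [-4.4, -2.1, 5.8]
width: 0.17
```

Call:
{"name": "apply_moves", "arguments": {
  "plan": [
    [0,0,0,0,0,-0.3,1],
    [0,0,0,0,0,-0.6,1],
    [0,0,0,0,0,-0.7,1],
    [0,0,0,0,0,-0.7,1],
    [0,0,0,0,0,-0.7,1],
    [0,0,0,0,0,-0.7,1],
    [0,0,0,0,0,-0.7,1],
    [0,0,0,0,0,-0.7,1],
    [0,0,0,0,0,-0.7,1],
    [0,0,0,0,0,-0.6,1],
    [0,0,0,0,0,-0.4,1],
    [0,0,0,0,0,-0.18,1]
  ]
}}

```text
clock: 51.7
tcp_pos: [0.5781, 0.1687, 0.1616]
ee_rot: [-0.0, -0.103, 0.995, -0.0]
ft_force: [-3.2, -2.3, 5.8]
width: 0.173
```

```bash
python3 -c "
from h import *
go(.579,.1695,.161,191.8)
im2,d2=snapshot('scene')
save(im2,'s14.png',4,(310,70,490,220))
"
```

```text
t 51.70 pos [0.5781 0.1687 0.1616] yaw -168.20 q1,q7 -0.36 1.39 w 0.17 F [-3.2 -2.3  5.8] | shift units [-0.05  0.03  0.03] tilt units [-0.003 -0.002] turn units -0.0
   shift units once at yaw [-0.05  0.03  0.03]
```

View pics/s14.png

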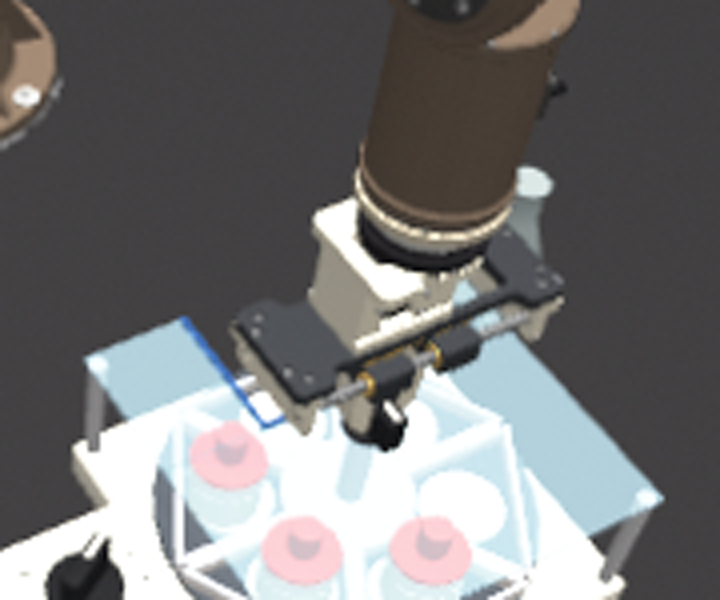

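Call:
{"name": "apply_moves", "arguments": {
  "plan": [
    [0,0,0,0,0,0,0],
    [0,0,0,0,0,0,0],
    [0,0,-1,0,0,0,0],
    [0,0,-1,0,0,0,0],
    [0,0,-1,0,0,0,0],
    [0,0,0,0,0,1,0],
    [0,0,0,0,0,1,0],
    [0,0,0,0,0,1,0],
    [0,0,0,0,0,1,0],
    [0,0,0,0,0,1,0],
    [0,0,0,0,0,1,0],
    [0,0,0,0,0,1,0]
  ],
  "force": 20
}}

```text
clock: 53.25
tcp_pos: [0.5784, 0.1696, 0.221]
ee_rot: [0.0, 0.412, 0.911, 0.0]
ft_force: [-0.3, -0.1, -0.0]
width: 0.5
```

Call:
{"name": "apply_moves", "arguments": {
  "plan": [
    [0,0,0,0,0,1,0],
    [0,0,0,0,0,1,0],
    [0,0,0,0,0,1,0],
    [0,0,0,0,0,1,0],
    [0,0,0,0,0,1,0],
    [0,0,0,0,0,1,0],
    [0,0,0,0,0,1,0],
    [0,0,0,0,0,1,0],
    [0,0,0,0,0,1,0],
    [0,0,0,0,0,1,0],
    [0,0,0,0,0,1,0],
    [0,0,0,0,0,1,0]
  ]
}}

```text
clock: 54.75
tcp_pos: [0.5784, 0.1696, 0.221]
ee_rot: [-0.0, 0.97, 0.244, 0.0]
ft_force: [-0.1, 0.8, 0.1]
width: 0.499
```

Call:
{"name": "apply_moves", "arguments": {
  "plan": [
    [0,0,0,0,0,1,0],
    [0,0,0,0,0,0.94,0],
    [0,0,0,0,0,0,0]
  ]
}}

```text
clock: 55.12
tcp_pos: [0.5784, 0.1697, 0.2208]
ee_rot: [0.0, 0.995, 0.103, 0.0]
ft_force: [-0.7, -0.1, 0.6]
width: 0.504
```

```bash
python3 -c "
from h import *
jars(); go(.5485,-.312,.22,11.8)"
```

```text
top [ 0.5463 -0.3122] 169
scene [ 0.5509 -0.3109] 268
t 55.23 pos [0.5783 0.1695 0.2209] yaw 11.99 q1,q7 -0.88 -1.38 w 0.50 F [ 0.7 -1.3 -0.6] | shift units [-6.46 23.24  0.05] tilt units [ 0.    -0.001] turn units 0.02
   shift units once at yaw [-6.38 23.26  0.05]
```

Call:
{"name": "apply_moves", "arguments": {
  "plan": [
    [-0.3,1,0,0,0,0.02,0],
    [-0.3,1,0,0,0,0,0],
    [-0.3,1,0,0,0,0,0],
    [-0.3,1,0,0,0,0,0],
    [-0.3,1,0,0,0,0,0],
    [-0.3,1,0,0,0,0,0],
    [-0.3,1,0,0,0,0,0],
    [-0.3,1,0,0,0,0,0],
    [-0.3,1,0,0,0,0,0],
    [-0.3,1,0,0,0,0,0],
    [-0.3,1,0,0,0,0,0],
    [-0.3,1,0,0,0,0,0]
  ]
}}

```text
clock: 56.72
tcp_pos: [0.556, -0.0816, 0.2209]
ee_rot: [0.0, 0.995, 0.101, 0.0]
ft_force: [0.8, -0.6, -1.3]
width: 0.501
```

Call:
{"name": "apply_moves", "arguments": {
  "plan": [
    [-0.3,1,0,0,0,0,0],
    [-0.3,1,0,0,0,0,0],
    [-0.3,1,0,0,0,0,0],
    [-0.3,1,0,0,0,0,0],
    [-0.3,1,0,0,0,0,0],
    [-0.3,1,0,0,0,0,0],
    [-0.3,1,0,0,0,0,0],
    [-0.3,1,0,0,0,0,0],
    [-0.3,1,1,0,0,0,0],
    [-0.1,1,1,0,0,0,0],
    [0,1,1,0,0,0,0],
    [0,0.2,0,0,0,0,0]
  ]
}}

```text
clock: 58.22
tcp_pos: [0.5451, -0.3124, 0.1596]
ee_rot: [-0.0, 0.995, 0.1, -0.001]
ft_force: [0.5, -1.4, 0.8]
width: 0.5
```

```bash
python3 -c "
from h import *
go(.5485,-.312,.0845,11.8)"
```

```text
t 58.23 pos [ 0.5451 -0.3124  0.1596] yaw 11.50 q1,q7 -0.03 -0.52 w 0.50 F [ 0.5 -1.4  0.8] | shift units [0.18 0.02 3.75] tilt units [-0.006  0.017] turn units -0.03
   shift units once at yaw [0.17 0.02 3.75]
```

Call:
{"name": "apply_moves", "arguments": {
  "plan": [
    [0.1,0,1,0,0,0,0],
    [0,0,1,0,0,0,0],
    [0,0,1,0,0,0,0],
    [0,0,0.7,0,0,0,0],
    [0,0,0,0,0,0,0.3],
    [0,0,0,0,0,0,1],
    [0,0,0,0,0,0,1],
    [0,0,0,0,0,0,1]
  ],
  "force": 20
}}

```text
clock: 59.22
tcp_pos: [0.5488, -0.3109, 0.0876]
ee_rot: [0.0, 0.995, 0.101, 0.001]
ft_force: [-0.1, 0.2, 1.6]
width: 0.234
```

```bash
python3 -c "
from h import *
go(.499,.151,.24,11.8)"
```

```text
t 59.23 pos [ 0.5488 -0.3109  0.0876] yaw 11.61 q1,q7 0.01 -0.47 w 0.23 F [-0.1  0.2  1.6] | shift units [  2.22 -23.12  -7.64] tilt units [ 0.006 -0.007] turn units -0.02
   shift units once at yaw [  2.29 -23.12  -7.62]
```

Call:
{"name": "apply_moves", "arguments": {
  "plan": [
    [0,0,-1,0,0,0,1],
    [0,0,-1,0,0,0,1],
    [0,0,-1,0,0,0,1],
    [0,0,-1,0,0,0,1],
    [0,0,-1,0,0,0,1],
    [0,-1,-1,0,0,0,1],
    [0,-1,-1,0,0,0,1],
    [0,-1,-0.6,0,0,0,1],
    [0.1,-1,0,0,0,0,1],
    [0.2,-1,0,0,0,0,1],
    [0.2,-1,0,0,0,0,1],
    [0.2,-1,0,0,0,0,1]
  ]
}}

```text
clock: 60.72
tcp_pos: [0.5339, -0.17, 0.2399]
ee_rot: [-0.0, 0.995, 0.101, 0.0]
ft_force: [0.4, -0.1, -0.4]
width: 0.232
```

Call:
{"name": "apply_moves", "arguments": {
  "plan": [
    [0.2,-1,0,0,0,0,1],
    [0.2,-1,0,0,0,0,1],
    [0.2,-1,0,0,0,0,1],
    [0.2,-1,0,0,0,0,1],
    [0.2,-1,0,0,0,0,1],
    [0.2,-1,0,0,0,0,1],
    [0.2,-1,0,0,0,0,1],
    [0.2,-1,0,0,0,0,1],
    [0,-1,0,0,0,0,1],
    [0,-1,0,0,0,0,1],
    [0,-1,0,0,0,0,1],
    [0,-1,0,0,0,0,1]
  ]
}}

```text
clock: 62.22
tcp_pos: [0.5168, 0.0714, 0.2399]
ee_rot: [-0.0, 0.995, 0.101, 0.0]
ft_force: [-1.4, 0.8, -1.2]
width: 0.227
```

```bash
python3 -c "
from h import *
go(.4985,.151,.129,11.8)"
```

```text
t 62.23 pos [0.5168 0.0714 0.2399] yaw 11.60 q1,q7 -0.84 -1.31 w 0.23 F [-1.4  0.8 -1.2] | shift units [-0.1  -4.08  5.54] tilt units [-0.003 -0.004] turn units -0.02
   shift units once at yaw [-0.08 -4.08  5.54]
```

Call:
{"name": "apply_moves", "arguments": {
  "plan": [
    [-0.05,-1,0,0,0,-0.02,1],
    [0,-1,0,0,0,0,1],
    [0,-1,0,0,0,0,1],
    [0,-1,0,0,0,0,1],
    [0,0,0.5,0,0,0,1],
    [0,0,1,0,0,0,1],
    [0,0,1,0,0,0,1],
    [0,0,1,0,0,0,1],
    [0,0,1,0,0,0,1],
    [0,0,0.7,0,0,0,1],
    [0,0,0.3,0,0,0,1],
    [0,0,0,0,0,0,1]
  ]
}}

```text
clock: 63.72
tcp_pos: [0.4998, 0.1487, 0.1289]
ee_rot: [0.0, 0.995, 0.102, -0.0]
ft_force: [-0.8, -0.4, -0.6]
width: 0.229
```

```bash
python3 -c "
from h import *
go(.4985,.151,.1257,11.8)
im2,d2=snapshot('scene')
save(im2,'s15.png',4,(310,70,490,220))"
```

```text
t 63.73 pos [0.4998 0.1487 0.1289] yaw 11.76 q1,q7 -0.88 -1.34 w 0.23 F [-0.8 -0.4 -0.6] | shift units [-0.04 -0.12  0.16] tilt units [0.001 0.001] turn units -0.0
   shift units once at yaw [-0.04 -0.12  0.16]
```

View pics/s15.png

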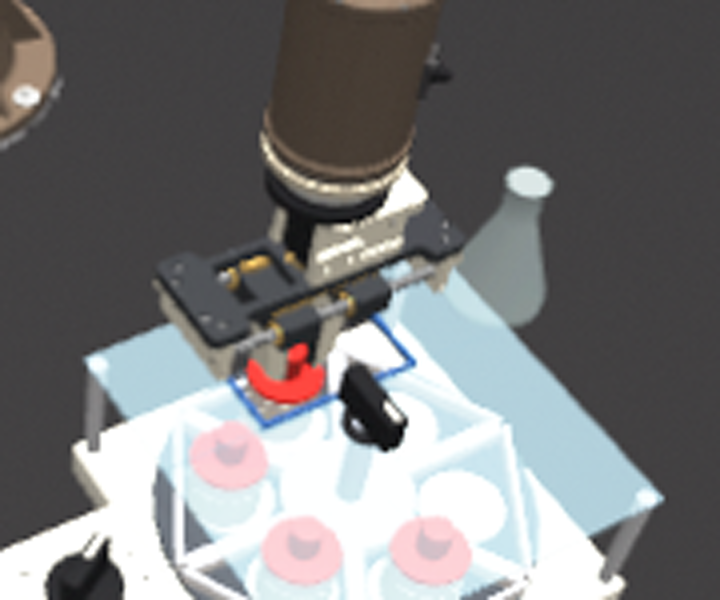

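Three jars are under the hood and the fourth is at the gate. Setting it down and moving to the handle, which lies along 11.8° again.

Call:
{"name": "apply_moves", "arguments": {
  "plan": [
    [0,-0.05,0.17,0,0,0,1],
    [0,0,0,0,0,0,1],
    [0,0,0,0,0,0,0],
    [0,0,0,0,0,0,0],
    [0,0,0,0,0,0,0],
    [0,0,-0.5,0,0,0,0],
    [0,0,-1,0,0,0,0],
    [0,0,-1,0,0,0,0],
    [0,0,-1,0,0,0,0],
    [0,0,-1,0,0,0,0],
    [1,0,0,0,0,0,0],
    [1,0,0,0,0,0,0]
  ]
}}

```text
clock: 65.28
tcp_pos: [0.5393, 0.1585, 0.2167]
ee_rot: [-0.0, 0.995, 0.103, 0.001]
ft_force: [0.5, -0.2, -0.6]
width: 0.5
```

Call:
{"name": "apply_moves", "arguments": {
  "plan": [
    [1,0,0,0,0,0,0],
    [1,0,0,0,0,0,0],
    [0,0,0,0,0,0,0]
  ]
}}

```text
clock: 65.65
tcp_pos: [0.5788, 0.1664, 0.216]
ee_rot: [0.0, 0.995, 0.103, 0.0]
ft_force: [-0.5, -0.3, -0.3]
width: 0.5
```

```bash
python3 -c "
from h import *
go(.579,.1692,.161,11.8)
im2,d2=snapshot('scene')
save(im2,'s16.png',4,(310,70,490,220))
"
```

```text
t 65.65 pos [0.5788 0.1664 0.216 ] yaw 11.78 q1,q7 -0.86 -1.38 w 0.50 F [-0.5 -0.3 -0.3] | shift units [ 0.04 -0.14  2.75] tilt units [ 0.005 -0.006] turn units -0.0
   shift units once at yaw [ 0.04 -0.14  2.75]
```

View pics/s16.png

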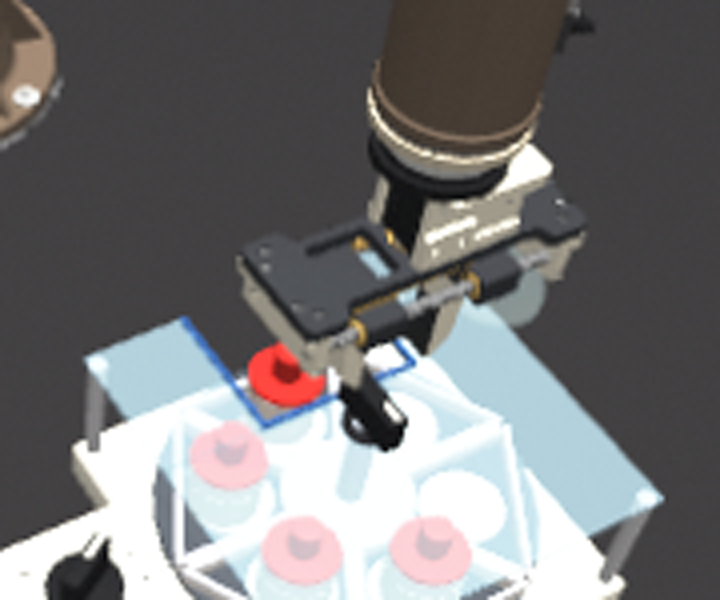

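Call:
{"name": "apply_moves", "arguments": {
  "plan": [
    [0.03,-0.1,1,0,0,0,0],
    [0,0,1,0,0,0,0],
    [0,0,0.75,0,0,0,0],
    [0,0,0,0,0,0,0.3],
    [0,0,0,0,0,0,1],
    [0,0,0,0,0,0,1],
    [0,0,0,0,0,0,1]
  ],
  "force": 30
}}

```text
clock: 66.58
tcp_pos: [0.5783, 0.1687, 0.1612]
ee_rot: [-0.0, 0.995, 0.103, 0.0]
ft_force: [0.3, 0.9, 2.9]
width: 0.17
```

Call:
{"name": "apply_moves", "arguments": {
  "plan": [
    [0,0,0,0,0,-0.3,1],
    [0,0,0,0,0,-0.6,1],
    [0,0,0,0,0,-0.7,1],
    [0,0,0,0,0,-0.7,1],
    [0,0,0,0,0,-0.7,1],
    [0,0,0,0,0,-0.7,1],
    [0,0,0,0,0,-0.7,1],
    [0,0,0,0,0,-0.7,1],
    [0,0,0,0,0,-0.7,1],
    [0,0,0,0,0,-0.6,1],
    [0,0,0,0,0,-0.4,1],
    [0,0,0,0,0,-0.18,1]
  ]
}}

```text
clock: 68.08
tcp_pos: [0.5783, 0.1687, 0.1612]
ee_rot: [-0.0, 0.809, 0.587, 0.001]
ft_force: [-1.4, 0.5, 5.7]
width: 0.173
```

Call:
{"name": "apply_moves", "arguments": {
  "plan": [
    [0,0,0,0,0,0,0],
    [0,0,0,0,0,0,0],
    [0,0,-1,0,0,0,0],
    [0,0,-1,0,0,0,0],
    [0,0,-1,0,0,0,0],
    [0,0,0,0,0,0,0]
  ],
  "force": 20
}}

```text
clock: 68.82
tcp_pos: [0.5788, 0.1686, 0.2217]
ee_rot: [0.0, 0.81, 0.586, 0.001]
ft_force: [0.2, -0.8, -1.1]
width: 0.5
```

```bash
python3 -c "
from h import *
go(.579,.1692,.221,71.8)
im2,d2=snapshot('scene'); im,d=snapshot('top')
np.savez('s1.npz',t=im,td=d,s=im2,sd=d2)
save(im2,'s17.png',4,(310,100,490,250)); save(im2,'dial_s2.png',10,(300,185,370,245)); save(im,'t17.png',5,(190,110,340,230))
"
```

```text
t 68.83 pos [0.5788 0.1686 0.2217] yaw 71.76 q1,q7 -0.67 -0.50 w 0.50 F [ 0.2 -0.8 -1.1] | shift units [ 0.03 -0.    0.03] tilt units [ 0.014 -0.01 ] turn units -0.0
   shift units once at yaw [ 0.03 -0.    0.03]
```

View pics/s17.png

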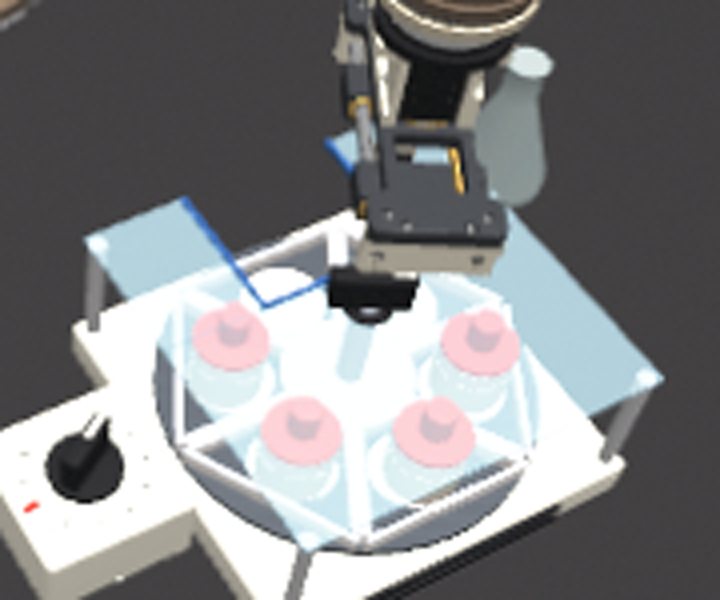

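View pics/t17.png

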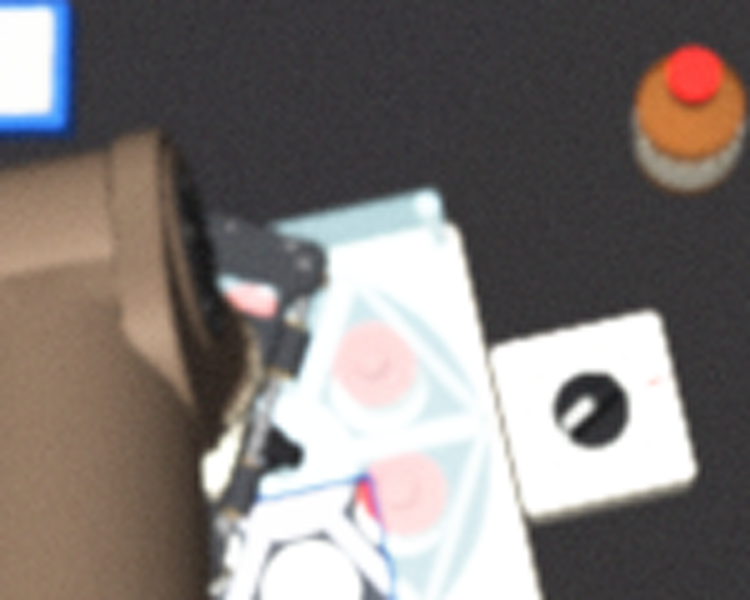

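All four jars are under the hood, with lids at crop (232,338), (302,430), (434,432) and (480,342), and an empty place is at the gate. Next I check jar centring and the dial geometry.

Run:
```python
from h import *
Z=np.load('s1.npz'); Z0=np.load('s0.npz')
ax=np.array([.579,.169]); yaw=np.radians(11.8)
for cam,k in(('scene','s'),('top','t')):
    hsv=cv2.cvtColor(Z[k],cv2.COLOR_RGB2HSV)
    m=((hsv[...,0]<12)|(hsv[...,0]>170))&(hsv[...,1]>25)&(hsv[...,2]>200)
    m=cv2.morphologyEx(m.astype(np.uint8),cv2.MORPH_OPEN,np.ones((3,3)))
    n,l,st,ce=cv2.connectedComponentsWithStats(m)
    for i in range(1,n):
        if st[i,4]>60:
            p=at_z(cam,ce[i],.096)[:2]; v=p-ax
            print(cam,ce[i].round(1),st[i,4],p.round(4),'r %.4f ang %.1f'%(np.linalg.norm(v),np.degrees(np.arctan2(v[1],v[0])-yaw)))
# dial
f=lambda x,y:(285+(x+.5)/14-.5,170+(y+.5)/14-.5); g=lambda x,y:(300+(x+.5)/10-.5,185+(y+.5)/10-.5)
A=lambda cam,uv,z:at_z(cam,uv,z)[:2]
for nm,cam,F,pts in(('top','top',f,dict(disc=((328,307),.069),s0=((325,285),.099),s1=((258,355),.099),tagin=((482,233),.06),tagout=((518,222),.06))),
   ('scene','scene',g,dict(disc=((312,318),.066),ptr=((345,187),.099),tagin=((196,408),.06),tagout=((164,428),.06)))):
    P={k:A(cam,F(*p),z) for k,(p,z) in pts.items()}
    for k in P: v=P[k]-P['disc']; print(nm,k,P[k].round(4),'r %.4f ang %.1f'%(np.linalg.norm(v),np.degrees(np.arctan2(v[1],v[0]))))
    if 's0' in P: v=P['s1']-P['s0']; print('stripe ang',np.degrees(np.arctan2(v[1],v[0])))
```

```text
scene [367.4 184.3] 205 [0.559  0.0879] r 0.0835 ang -115.6
scene [429.9 185.7] 206 [0.6075 0.2465] r 0.0826 ang 58.0
scene [385.1 207.4] 229 [0.6405 0.1062] r 0.0879 ang -57.4
scene [418.2 208. ] 246 [0.6647 0.1872] r 0.0877 ang 0.2
scene [327.8 275.7] 161 [ 0.7808 -0.0871] r 0.3261 ang -63.6
top [605.4 125.2] 237 [ 0.7961 -0.9715] r 1.1610 ang -91.0
top [328.3 124.6] 97 [ 0.8197 -0.1   ] r 0.3609 ang -60.0
top [264.4 182.4] 166 [0.6357 0.1047] r 0.0858 ang -60.4
top [271.1 208.1] 147 [0.5544 0.0839] r 0.0886 ang -118.0
top disc [ 0.609  -0.0306] r 0.0000 ang 0.0
top s0 [ 0.6086 -0.0304] r 0.0004 ang 156.0
top s1 [ 0.5932 -0.0153] r 0.0220 ang 136.0
top tagin [ 0.6271 -0.066 ] r 0.0398 ang -63.0
top tagout [ 0.6295 -0.0743] r 0.0483 ang -64.9
stripe ang 135.5890383570448
scene disc [ 0.6113 -0.0282] r 0.0000 ang 0.0
scene ptr [ 0.5956 -0.0158] r 0.0200 ang 141.7
scene tagin [ 0.626  -0.0634] r 0.0382 ang -67.4
scene tagout [ 0.6295 -0.0729] r 0.0483 ang -67.8
```

View pics/dial_s2.png

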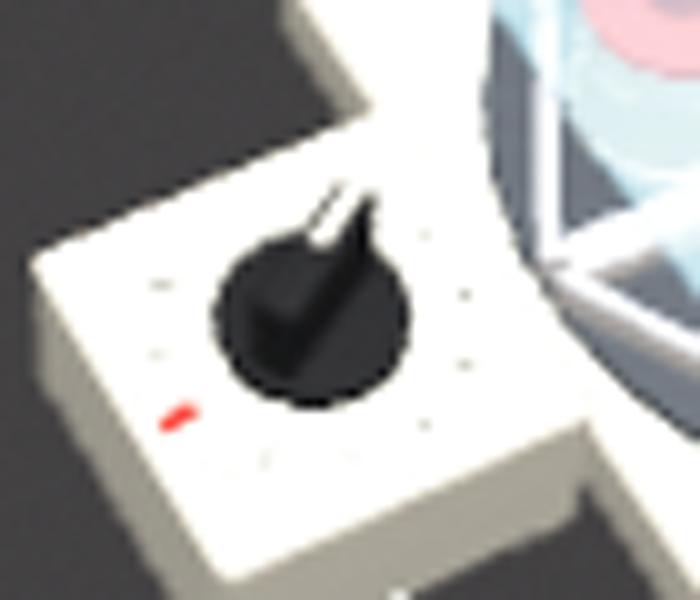

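Jar centres come out 80–89 mm from the axis at 60° steps, which is within tolerance. The dial centre is about (0.610,-0.0295), the pointer about 136–140° and the tag about -65°, so it needs about 200° clockwise. I'll do that in two grips.

Call:
{"name": "apply_moves", "arguments": {
  "plan": [
    [0,0,0,0,0,-1,0],
    [0,0,0,0,0,-1,0],
    [0,0,0,0,0,-1,0],
    [0,0,0,0,0,-1,0],
    [0,0,0,0,0,-1,0],
    [0,0,0,0,0,-1,0],
    [0,0,0,0,0,-1,0],
    [0,0,0,0,0,-0.5,0],
    [0,0,0,0,0,0,0]
  ]
}}

```text
clock: 70.05
tcp_pos: [0.5774, 0.1682, 0.2193]
ee_rot: [-0.001, 0.373, 0.928, -0.001]
ft_force: [-0.2, 0.6, 0.1]
width: 0.499
```

```bash
python3 -c "
from h import *
go(.610,-.0295,.16,136)
"
```

```text
t 70.05 pos [0.5774 0.1682 0.2193] yaw 136.19 q1,q7 -0.48 0.50 w 0.50 F [-0.2  0.6  0.1] | shift units [-8.02 -6.    2.97] tilt units [-0.011 -0.007] turn units 0.02
   shift units once at yaw [-8.04 -5.98  2.97]
```

Call:
{"name": "apply_moves", "arguments": {
  "plan": [
    [-1,-0.75,0,0,0,0,0],
    [-1,-0.75,0,0,0,0,0],
    [-1,-0.75,0,0,0,0,0],
    [-1,-0.75,0,0,0,0,0],
    [-1,-0.75,0,0,0,0,0],
    [-1,-0.75,0,0,0,0,0],
    [-1,-0.75,1,0,0,0,0],
    [-1,-0.75,1,0,0,0,0],
    [0,0,1,0,0,0,0],
    [0,0,0,0,0,0,0]
  ]
}}

```text
clock: 71.3
tcp_pos: [0.6092, -0.0289, 0.1586]
ee_rot: [-0.002, 0.374, 0.928, -0.001]
ft_force: [-0.1, 1.0, 0.5]
width: 0.499
```

```bash
python3 -c "
from h import *
go(.610,-.0295,.0985,136)
im2,d2=snapshot('scene')
save(im2,'s18.png',6,(280,120,390,220))
"
```

```text
t 71.30 pos [ 0.6092 -0.0289  0.1586] yaw 136.12 q1,q7 -0.17 0.87 w 0.50 F [-0.1  1.   0.5] | shift units [-0.06  0.02  3.  ] tilt units [-0.019 -0.019] turn units 0.01
   shift units once at yaw [-0.05  0.01  3.  ]
```

View pics/s18.png

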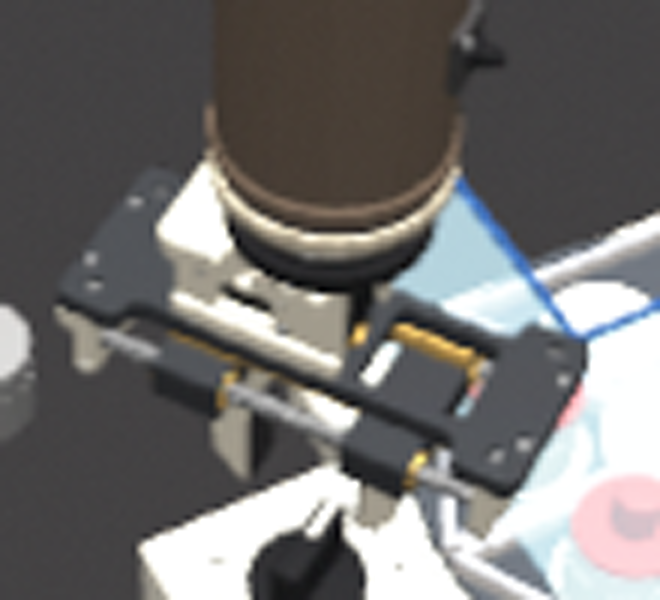

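Call:
{"name": "apply_moves", "arguments": {
  "plan": [
    [-0.05,0,1,-0.02,-0.02,0,0],
    [0,0,1,0,0,0,0],
    [0,0,0.95,0,0,0,0],
    [0,0,0,0,0,0,0.3],
    [0,0,0,0,0,0,1],
    [0,0,0,0,0,0,1],
    [0,0,0,0,0,0,1]
  ],
  "force": 20
}}

```text
clock: 72.22
tcp_pos: [0.6113, -0.0307, 0.1025]
ee_rot: [0.002, 0.373, 0.928, 0.0]
ft_force: [-2.6, -2.5, 4.7]
width: 0.152
```

```bash
python3 -c "
from h import *
go(.610,-.0295,.0985,136);print(get_obs()['ft_torque'])
im2,d2=snapshot('scene')
save(im2,'s19.png',6,(280,130,390,230))
"
```

```text
t 72.22 pos [ 0.6113 -0.0307  0.1025] yaw 136.18 q1,q7 -0.16 0.88 w 0.15 F [-2.6 -2.5  4.7] | shift units [ 0.09 -0.    0.2 ] tilt units [0.016 0.026] turn units 0.02
   shift units once at yaw [0.09 0.   0.2 ]
[-0.78787599  0.66583113 -0.02046953]
```

View pics/s19.png

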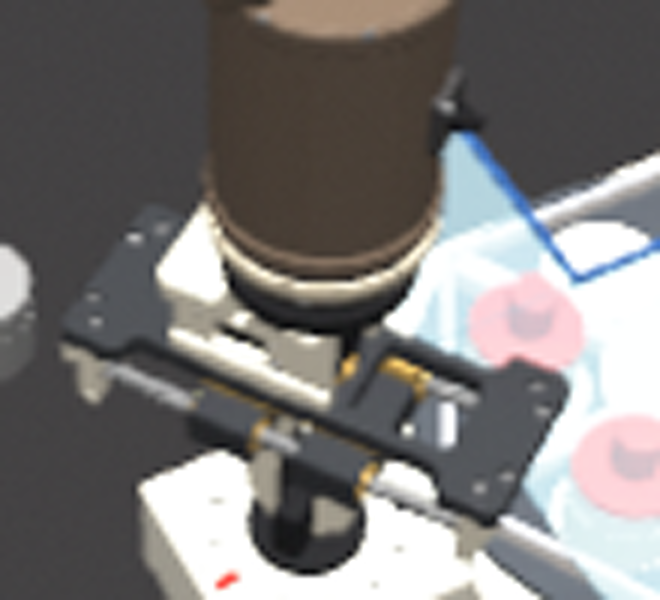

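Call:
{"name": "apply_moves", "arguments": {
  "plan": [
    [0,0,0,0,0,0.8,1],
    [0,0,0,0,0,0.8,1],
    [0,0,0,0,0,0.8,1],
    [0,0,0,0,0,0.8,1],
    [0,0,0,0,0,0.8,1],
    [0,0,0,0,0,0.8,1]
  ]
}}

```text
clock: 73.03
tcp_pos: [0.6099, -0.0315, 0.1025]
ee_rot: [0.001, 0.678, 0.735, 0.0]
ft_force: [-7.7, -3.4, 10.2]
width: 0.151
```

```bash
python3 -c "
from h import *
go(.610,-.0295,.0985,136);print(get_obs()['ft_torque'])
im2,d2=snapshot('scene')
save(im2,'s20.png',6,(280,130,390,230))
"
```

```text
t 73.03 pos [ 0.6099 -0.0315  0.1025] yaw 94.66 q1,q7 -0.29 0.30 w 0.15 F [-7.7 -3.4 10.2] | shift units [0.1  0.01 0.2 ] tilt units [0.013 0.008] turn units -4.81
   shift units once at yaw [0.06 0.07 0.2 ]
[-1.14988392  2.07519473  0.09013424]
```

View pics/s20.png

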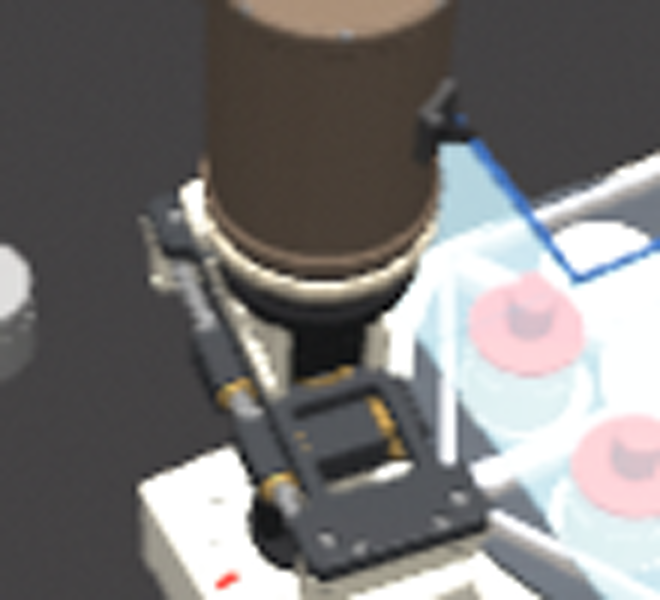

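Call:
{"name": "apply_moves", "arguments": {
  "plan": [
    [0,-0.06,0,0,0,0.8,1],
    [0,0,0,0,0,0.8,1],
    [0,0,0,0,0,0.8,1],
    [0,0,0,0,0,0.8,1],
    [0,0,0,0,0,0.8,1],
    [0,0,0,0,0,0.8,1],
    [0,0,0,0,0,0.8,1],
    [0,0,0,0,0,0.8,1]
  ]
}}

```text
clock: 74.08
tcp_pos: [0.6079, -0.0306, 0.1024]
ee_rot: [-0.0, 0.941, 0.339, 0.0]
ft_force: [-11.7, -1.3, 13.5]
width: 0.149
```

Call:
{"name": "apply_moves", "arguments": {
  "plan": [
    [0,0,0,0,0,0.8,1],
    [0,0,0,0,0,0.8,1],
    [0,0,0,0,0,0.8,1],
    [0,0,0,0,0,0.8,1],
    [0,0,0,0,0,0.8,1],
    [0,0,0,0,0,0.8,1],
    [0,0,0,0,0,0.8,1],
    [0,0,0,0,0,0,1]
  ]
}}

```text
clock: 75.08
tcp_pos: [0.6076, -0.029, 0.1023]
ee_rot: [-0.001, 0.997, -0.072, -0.0]
ft_force: [-14.2, 3.0, 18.4]
width: 0.151
```

```bash
python3 -c "
from h import *
go(.610,-.0295,.0985,136);print(get_obs()['ft_torque'])
"
```

```text
t 75.08 pos [ 0.6076 -0.029   0.1023] yaw -8.26 q1,q7 -0.59 -1.14 w 0.15 F [-14.2   3.   18.4] | shift units [0.12 0.01 0.19] tilt units [-0.019  0.006] turn units -16.79
   shift units once at yaw [-0.1   0.06  0.19]
[0.5747696  3.33424551 0.02768521]
```

Call:
{"name": "apply_moves", "arguments": {
  "plan": [
    [0,0,0,0,0,0,0.5],
    [0,0,0,0,0,0,0.2],
    [0,0,0,0,0,0,0],
    [0,0,-1,0,0,0,0],
    [0,0,-1,0,0,0,0],
    [0,0,-1,0,0,0,0],
    [0,0,-1,0,0,0,0],
    [-1,0,-1,0,0,0,0],
    [-1,0,0,0,0,0,0],
    [-1,0,0,0,0,0,0],
    [-1,0,0,0,0,0,0],
    [-1,0,0,0,0,0,0]
  ]
}}

```text
clock: 76.58
tcp_pos: [0.5103, -0.0155, 0.2019]
ee_rot: [-0.001, 0.997, -0.071, 0.002]
ft_force: [0.1, 0.0, 0.7]
width: 0.499
```

```bash
python3 -c "
from h import *
go(.610,-.0295,.0985,-8.3)
im2,d2=snapshot('scene'); im,d=snapshot('top')
np.savez('s2.npz',t=im,td=d,s=im2,sd=d2)
save(im2,'s21.png',10,(300,185,370,245)); save(im,'t21.png',14,(285,170,332,215)); save(im2,'s21b.png',4,(310,100,490,250))
"
```

```text
t 76.58 pos [ 0.5103 -0.0155  0.2019] yaw -8.16 q1,q7 -0.84 -1.27 w 0.50 F [0.1 0.  0.7] | shift units [ 5.01 -0.01  5.2 ] tilt units [-0.009 -0.031] turn units 0.02
   shift units once at yaw [ 5.03 -0.03  5.17]
```

View pics/s21.png

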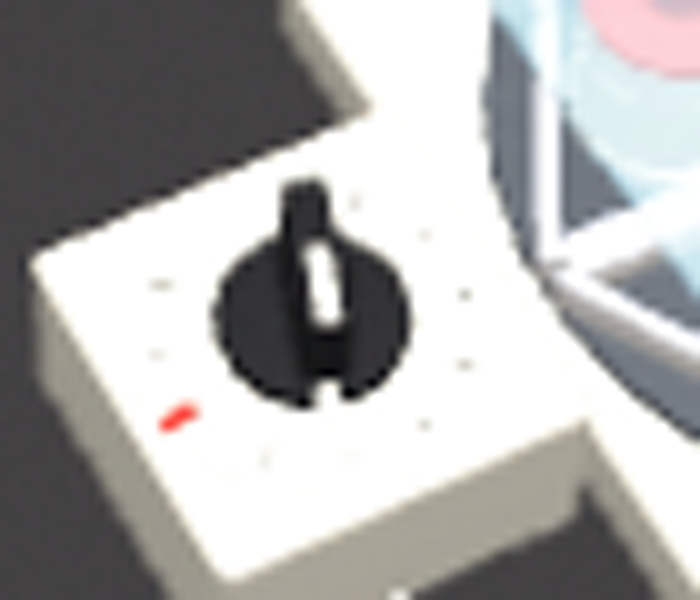

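View pics/t21.png

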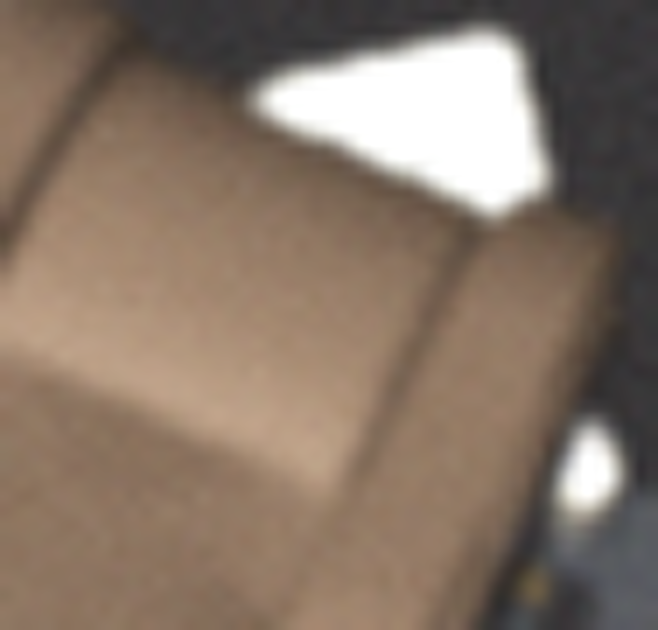

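View pics/s21b.png

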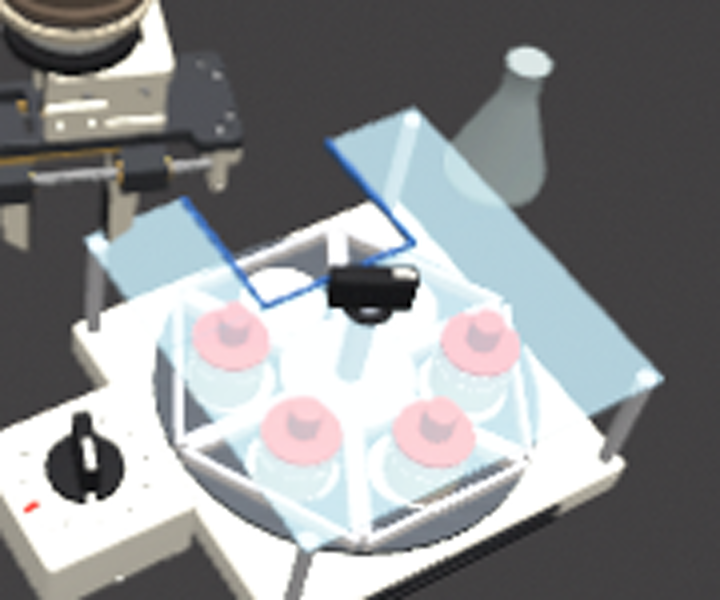

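Run:
```python
from h import *
g=lambda x,y:(300+(x+.5)/10-.5,185+(y+.5)/10-.5)
ig=lambda p:((p[:,0]-300+.5)*10-.5,(p[:,1]-185+.5)*10-.5)
t=np.linspace(0,2*np.pi,361)
for C in((.6113,-.0282),(.610,-.0295)):
    P=np.array([[C[0]+.027*np.cos(a),C[1]+.027*np.sin(a),.069] for a in t]); x,y=ig(proj('scene',P)); print(C,'disc L R T B',x.min().round(),x.max().round(),y.min().round(),y.max().round())
C=np.array((.6113,-.0282))
for nm,p,z in(('ptr',(327,393),.069),('s0',(317,250),.099),('s1',(329,320),.099),('tagin',(196,408),.06),('tagout',(164,428),.06)):
    w=at_z('scene',g(*p),z)[:2]; v=w-C; print(nm,w.round(4),np.linalg.norm(v).round(4),np.degrees(np.arctan2(v[1],v[0])).round(1))
a=at_z('scene',g(317,250),.099)[:2];b=at_z('scene',g(329,320),.099)[:2];v=b-a;print(np.degrees(np.arctan2(v[1],v[0])))
# predicted pointer-end pixel for angle a
for a in(-5,-10,-15): x,y=ig(proj('scene',[[C[0]+r*np.cos(np.radians(a)),C[1]+r*np.sin(np.radians(a)),.069] for r in(.024,.036)])); print(a,x.round(),y.round())
```

```text
(0.6113, -0.0282) disc L R T B 208.0 417.0 225.0 401.0
(0.61, -0.0295) disc L R T B 201.0 411.0 222.0 398.0
ptr [ 0.6358 -0.0317] 0.0248 -8.0
s0 [ 0.6122 -0.0282] 0.0009 -2.2
s1 [ 0.633  -0.0314] 0.0219 -8.4
tagin [ 0.626  -0.0634] 0.0382 -67.4
tagout [ 0.6295 -0.0729] 0.0483 -67.8
-8.640464969253722
-5 [331. 341.] [390. 430.]
-10 [323. 329.] [391. 431.]
-15 [315. 317.] [391. 432.]
```

Run:
```python
from h import *
f=lambda x,y:(285+(x+.5)/14-.5,170+(y+.5)/14-.5); g=lambda x,y:(300+(x+.5)/10-.5,185+(y+.5)/10-.5)
# scene corners front-left etc.; edges intersections
for cam,F,cs,tags in(('top',f,[(38,125),(515,22),(622,490),(150,605)],[(482,233),(518,222),(500,228)]),('scene',g,[(33,260),(370,108),(588,418),(230,580)],[(196,408),(164,428),(180,418)])):
    P=np.array([at_z(cam,F(*c),.06)[:2] for c in cs]); c=P.mean(0)
    print(cam,P.round(4).tolist(),'c',c.round(4),'sides',[np.linalg.norm(P[i]-P[(i+1)%4]).round(4) for i in range(4)])
    for t in tags:
        v=at_z(cam,F(*t),.06)[:2]-c; print('  r %.4f a %.1f'%(np.linalg.norm(v),np.degrees(np.arctan2(v[1],v[0]))))
im=np.load('s0.npz')['t'].astype(int); 
r=im[...,0]-im[...,1]; sub=r[180:195,312:332]; v,u=np.nonzero(sub>15); print([(u[i]+312,v[i]+180,sub[v[i],u[i]]) for i in range(len(u))])
im=np.load('s2.npz')['s'].astype(int); r=im[...,0]-im[...,1]; sub=r[220:232,310:325]; v,u=np.nonzero(sub>25); print([(u[i]+310,v[i]+220,sub[v[i],u[i]]) for i in range(len(u))])
```

```text
top [[0.6545, 0.0353], [0.6764, -0.0747], [0.567, -0.0965], [0.5429, 0.0111]] c [ 0.6102 -0.0312] sides [np.float64(0.1122), np.float64(0.1115), np.float64(0.1103), np.float64(0.1142)]
  r 0.0387 a -64.1
  r 0.0473 a -65.9
  r 0.0429 a -65.2
scene [[0.5708, -0.0924], [0.5473, 0.0076], [0.6557, 0.0325], [0.6765, -0.0689]] c [ 0.6126 -0.0303] sides [np.float64(0.1027), np.float64(0.1112), np.float64(0.1036), np.float64(0.1083)]
  r 0.0358 a -68.0
  r 0.0459 a -68.3
  r 0.0409 a -68.2
[(np.int64(320), np.int64(186), np.int64(33)), (np.int64(321), np.int64(186), np.int64(24))]
[(np.int64(317), np.int64(225), np.int64(29)), (np.int64(318), np.int64(225), np.int64(80)), (np.int64(319), np.int64(225), np.int64(43)), (np.int64(316), np.int64(226), np.int64(45)), (np.int64(317), np.int64(226), np.int64(151)), (np.int64(318), np.int64(226), np.int64(185)), (np.int64(319), np.int64(226), np.int64(88)), (np.int64(316), np.int64(227), np.int64(155)), (np.int64(317), np.int64(227), np.int64(152)), (np.int64(318), np.int64(227), np.int64(34))]
```

The pointer is at -8.3°, matching the tool's own turn. The tag is at -65° to -68°, so 59° clockwise remains. Regripping with the tool turned half round.

Call:
{"name": "apply_moves", "arguments": {
  "plan": [
    [0,0,0,-0.01,-0.03,-1,0],
    [0,0,0,0,0,-1,0],
    [0,0,0,0,0,-1,0],
    [0,0,0,0,0,-1,0],
    [0,0,0,0,0,-1,0],
    [0,0,0,0,0,-1,0],
    [0,0,0,0,0,-1,0],
    [0,0,0,0,0,-1,0],
    [0,0,0,0,0,-1,0],
    [0,0,0,0,0,-1,0],
    [0,0,0,0,0,-1,0],
    [0,0,0,0,0,-1,0]
  ]
}}

```text
clock: 78.18
tcp_pos: [0.5117, -0.0158, 0.2018]
ee_rot: [0.001, 0.674, 0.739, -0.0]
ft_force: [0.1, 0.2, 0.5]
width: 0.502
```

Call:
{"name": "apply_moves", "arguments": {
  "plan": [
    [0,0,0,0,0,-1,0],
    [0,0,0,0,0,-1,0],
    [0,0,0,0,0,-1,0],
    [0,0,0,0,0,-1,0],
    [0,0,0,0,0,-1,0],
    [0,0,0,0,0,-1,0],
    [0,0,0,0,0,-1,0],
    [0,0,0,0,0,-1,0],
    [0,0,0,0,0,-0.94,0],
    [0,0,0,0,0,0,0]
  ]
}}

```text
clock: 79.42
tcp_pos: [0.5115, -0.0159, 0.2017]
ee_rot: [0.0, 0.072, 0.997, -0.0]
ft_force: [-1.0, -0.2, 0.6]
width: 0.497
```

```bash
python3 -c "
from h import *
go(.610,-.0295,.16,171.7)
"
```

```text
t 79.42 pos [ 0.5115 -0.0159  0.2017] yaw 171.71 q1,q7 -0.28 1.45 w 0.50 F [-1.  -0.2  0.6] | shift units [-4.97  0.04  2.09] tilt units [-0.006  0.005] turn units 0.0
   shift units once at yaw [-4.97  0.04  2.08]
```

Call:
{"name": "apply_moves", "arguments": {
  "plan": [
    [-1,0,0,0,0,0,0],
    [-1,0,0,0,0,0,0],
    [-1,0,0,0,0,0,0],
    [-1,0,0,0,0,0,0],
    [-1,0,0,0,0,0,0],
    [0,0,1,0,0,0,0],
    [0,0,1,0,0,0,0],
    [0,0,0,0,0,0,0]
  ]
}}

```text
clock: 80.42
tcp_pos: [0.6091, -0.0298, 0.1599]
ee_rot: [-0.001, 0.073, 0.997, -0.001]
ft_force: [-0.2, -0.4, 0.2]
width: 0.503
```

```bash
python3 -c "
from h import *
go(.610,-.030,.101,171.7)
"
```

```text
t 80.42 pos [ 0.6091 -0.0298  0.1599] yaw 171.64 q1,q7 -0.22 1.52 w 0.50 F [-0.2 -0.4  0.2] | shift units [-0.05  0.    2.95] tilt units [-0.012 -0.019] turn units -0.01
   shift units once at yaw [-0.05 -0.    2.95]
```

Call:
{"name": "apply_moves", "arguments": {
  "plan": [
    [0,0,1,-0.01,-0.02,0,0],
    [0,0,1,0,0,0,0],
    [0,0,0.9,0,0,0,0],
    [0,0,0,0,0,0,0.3],
    [0,0,0,0,0,0,1],
    [0,0,0,0,0,0,1],
    [0,0,0,0,0,0,1]
  ]
}}

```text
clock: 81.3
tcp_pos: [0.6104, -0.0293, 0.1038]
ee_rot: [0.002, 0.071, 0.997, 0.0]
ft_force: [-0.8, 0.2, 2.9]
width: 0.151
```

Call:
{"name": "apply_moves", "arguments": {
  "plan": [
    [0,0,0,0,0,0.75,1],
    [0,0,0,0,0,0.75,1],
    [0,0,0,0,0,0.75,1],
    [0,0,0,0,0,0.75,1],
    [0,0,0,0,0,0.75,1],
    [0,0,0,0,0,0.75,1],
    [0,0,0,0,0,0.75,1],
    [0,0,0,0,0,0.75,1],
    [0,0,0,0,0,0.75,1],
    [0,0,0,0,0,0,1]
  ]
}}

```text
clock: 82.55
tcp_pos: [0.6099, -0.03, 0.1038]
ee_rot: [0.001, 0.547, 0.837, 0.001]
ft_force: [-2.2, -0.7, 5.9]
width: 0.149
```

```bash
python3 -c "
from h import *
go(.610,-.030,.101,113)
"
```

```text
t 82.55 pos [ 0.6099 -0.03    0.1038] yaw 113.70 q1,q7 -0.39 0.73 w 0.15 F [-2.2 -0.7  5.9] | shift units [-0.    0.01  0.14] tilt units [0.018 0.01 ] turn units 0.08
   shift units once at yaw [-0.    0.01  0.14]
```

Call:
{"name": "apply_moves", "arguments": {
  "plan": [
    [0,0,0,0,0,0,0.5],
    [0,0,0,0,0,0,0.2],
    [0,0,0,0,0,0,0],
    [0,0,-1,0,0,0,0],
    [0,0,-1,0,0,0,0],
    [0,0,-1,0,0,0,0],
    [0,0,-1,0,0,0,0],
    [0,-1,-1,0,0,0,0],
    [0.2,-1,-1,0,0,0,0],
    [0.2,-1,0,0,0,0,0],
    [0.2,-1,0,0,0,0,0],
    [0.2,-1,0,0,0,0,0]
  ]
}}

```text
clock: 84.05
tcp_pos: [0.5109, -0.0557, 0.2229]
ee_rot: [0.001, 0.546, 0.838, 0.001]
ft_force: [-0.3, 0.8, -0.7]
width: 0.5
```

Call:
{"name": "apply_moves", "arguments": {
  "plan": [
    [0,-1,-1,0,0,0,0],
    [0,-1,-1,0,0,0,0],
    [0,-1,0,0,0,0,0],
    [0,-1,0,0,0,0,0],
    [0,-1,0,0,0,0,0],
    [0,-1,0,0,0,0,0],
    [0,0,0,0,0,0,0]
  ]
}}

```text
clock: 84.92
tcp_pos: [0.4002, -0.1045, 0.2624]
ee_rot: [0.001, 0.547, 0.837, 0.001]
ft_force: [0.3, 0.5, -0.6]
width: 0.504
```

```bash
python3 -c "
from h import *
go(.610,-.0295,.101,113)
im2,d2=snapshot('scene'); im,d=snapshot('top')
np.savez('s3.npz',t=im,td=d,s=im2,sd=d2)
save(im2,'s22.png',10,(300,185,370,245)); save(im,'t22.png',14,(285,170,332,215)); save(im2,'s22b.png',1.25)
"
```

```text
t 84.92 pos [ 0.4002 -0.1045  0.2624] yaw 113.73 q1,q7 -0.50 0.60 w 0.50 F [ 0.3  0.5 -0.6] | shift units [-0.79 11.09  8.1 ] tilt units [0.018 0.001] turn units 0.09
   shift units once at yaw [-0.65 11.12  8.07]
```

View pics/s22.png

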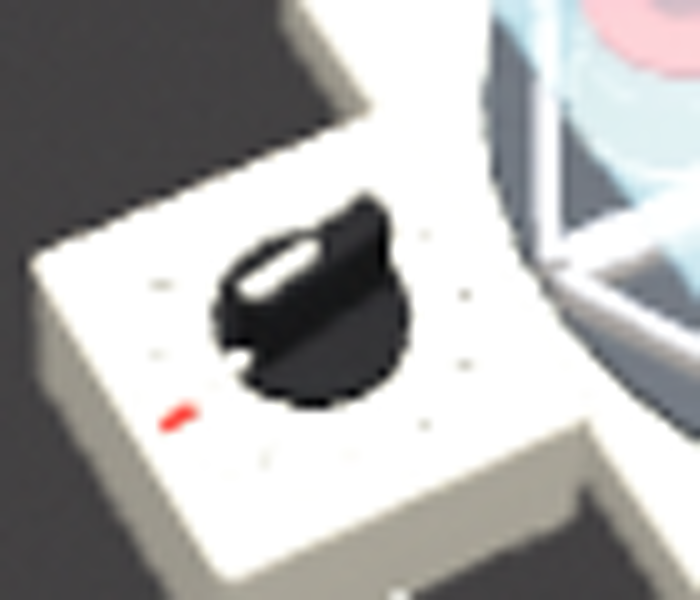

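View pics/t22.png

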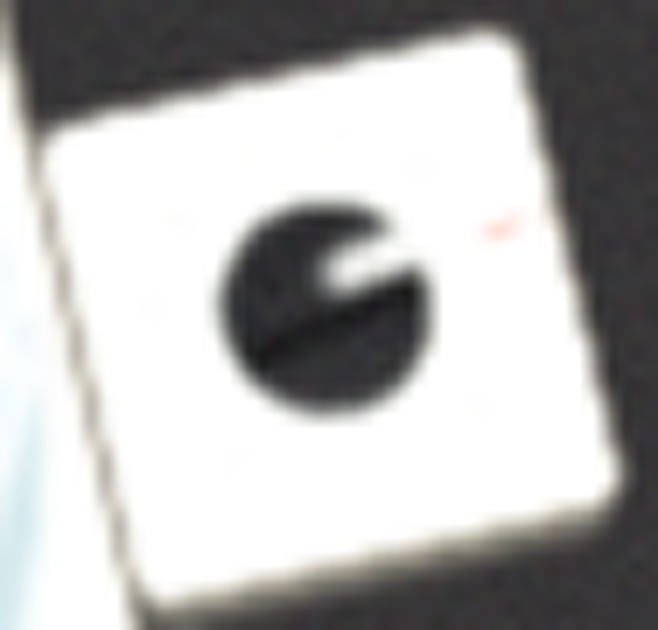

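View pics/s22b.png

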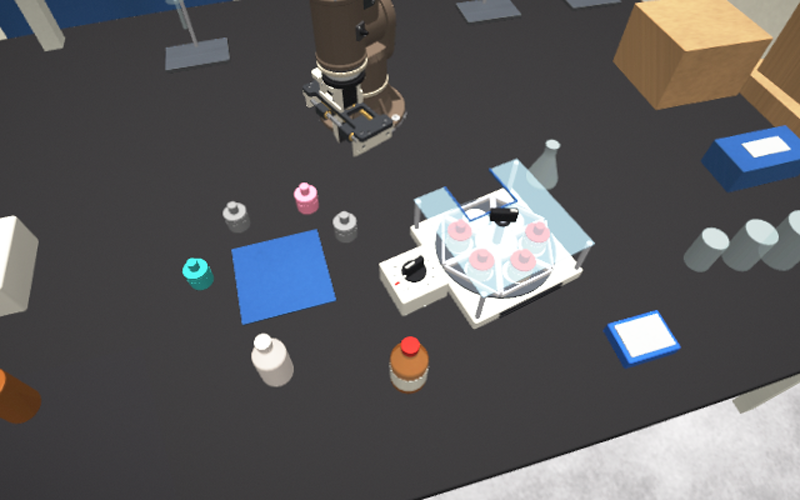

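Run:
```python
from h import *
g=lambda x,y:(300+(x+.5)/10-.5,185+(y+.5)/10-.5); f=lambda x,y:(285+(x+.5)/14-.5,170+(y+.5)/14-.5)
C=np.array((.6118,-.0288))
def ang(v): return np.degrees(np.arctan2(v[1],v[0])).round(1)
for p,z in(((240,358),.069),):
    w=at_z('scene',g(*p),z)[:2]; print('notch',w.round(4),np.linalg.norm(w-C).round(4),ang(w-C))
a,b=[at_z('scene',g(*p),.099)[:2] for p in((308,248),(250,288))]; print('stripe scene',ang(b-a))
a,b=[at_z('top',f(*p),.099)[:2] for p in((330,277),(405,245))]; print('stripe top',ang(b-a))
ct=at_z('top',f(326,305),.066)[:2]
for p in((482,233),(500,228),(518,222)): print('tag top',ang(at_z('top',f(*p),.06)[:2]-ct))
for p in((196,408),(180,418),(164,428)): print('tag scene',ang(at_z('scene',g(*p),.06)[:2]-C), (np.linalg.norm(at_z('scene',g(*p),.06)[:2]-C)).round(4))
for cam in('scene','top'):
    for q,z in(('pointer',.069),('mark_tip',.06)):
        print(cam,q,[(np.round(x['location'],1).tolist(),round(x['conf'],2),at_z(cam,x['location'][::-1],z)[:2].round(4)) for x in tip_of(cam,q)])
```

```text
notch [ 0.6198 -0.0501] 0.0228 -69.3
stripe scene -66.3
stripe top -67.7
tag top -64.6
tag top -65.7
tag top -66.3
tag scene -67.8 0.0374
tag scene -68.0 0.0425
tag scene -68.1 0.0476
scene pointer [([222.9, 321.2], 0.7, array([ 0.6256, -0.058 ]))]
scene mark_tip []
top pointer [([186.3, 319.9], 0.5, array([ 0.6249, -0.0689]))]
top mark_tip []
```

The pointer reads -66.3° (tool and scene stripe) to -67.7° (top stripe), and the tag -65° to -68°. That is within about 2° against a 6° allowance. The picture shows four jars upright under the hood, an empty place at the gate, the bottles and flask where they were, and the arm clear.

```bash
python3 -c "
from h import *
print(order.finish_job())"
```

```text
the job is handed in; nothing more can be done
None
```

I loaded all four red-lidded jars from the blue tray into the drying carousel, one per place. After each jar I turned the hub one click (60°) anticlockwise. I then turned the thermostat dial about 202° clockwise to the red tag in two grips, and handed the job in at about 85 s of the 210 s. No verdict is reported on hand-in.

**Jar knocked aside:** one tray jar was moved about 3 cm during the run. I measured its new position and picked it up from there.

**Jars:** in the last picture all four stand upright under the hood, with an empty place at the gate. The bottles, the flask and the look-alike jars stand where they were, and the arm is clear. Measured before the dial was turned, the jar centres were about 83–89 mm from the axis (80 mm is ideal), which is within the 18 mm tolerance once camera calibration error is counted.

**Dial:** most pointer readings fell between -66.3° and -67.7°. The outlier was the notch on the dial disc, at -69.3°.

**Disagreements:** the two cameras differed by about 3° on the tag (about -65° from the top, -68° from the scene), so I aimed between them; the limit is about 6°. The trained network did not find the tag in the final pictures, so its angle comes from my own pixel measurements.

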